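# Load and lock the forming-stake holder

### The arm

A 6-joint arm with a two-finger parallel gripper is mounted at the origin on the work surface. World frame = base frame: x ahead of the robot, y to its left, z up, the work surface at z = 0. Lengths are in m, angles in rad, forces in N, time in s.
With the tool pointing down it reaches from about 0.3 to 0.875 m from the base axis. Payload 6.4 kg.
Tool frame: the origin (TCP) lies midway between the tips of the shut fingers; the grasp point (between the pads) lies 19 mm behind it (ctrl.tcp_to_grasp is the distance from the TCP to the grasp point, in m); z points along the fingers, y is the direction in which the jaws open and shut (so a half turn about z gives the same grasp; the last joint's range is limited). The gripper opens to 85 mm and grips with 20 to 120 N. Pads are 22 mm wide; open, the fingers measure 114 mm over their backs; the gripper's body (76 mm by 85 mm) begins 54 mm behind the grasp point. The pads swing forward as they close: fully open they stand 13 mm farther back than shut.
Start: joints at [0.924, 0.181, 1.607, -0, 1.354, -0.206], TCP at [0.245, 0.52, 0.197] pointing down, gripper open.
Joint ranges: [-2.99, 2.99], [-0.89, 2.07], [0.3, 2.58], [-1.14, 4.28], [0, 2.63], [-3.12, 3.12]. Speed limits (rad/s): [2.57, 2.57, 3.01, 3.14, 3.14, 3.14].

### API

Orientations are given as a unit quaternion [w, x, y, z].
In Python, from bench import monitor, imaging, order, spotter, ctrl gives the robot as it stands.
- The arm moves only by the shell command python3 -m pendant 'ROWS'. ROWS is JSON, a list that holds one entry, the list of rows, each a list of 5 numbers: the shift along the world's x, y, z in mm, then the turn about the world's z in degrees, then the finger opening in mm, from 0 to 85.4. A call has 1 to 8 rows; each row shifts and turns the commanded pose from where the row before left it; what a row does not reach is not made up. A row lasts 1/8 s, in which the tool goes at most 62.5 mm and 10.7 degrees, less where a joint would pass 70% of its speed; a pose out of reach is approached as far as the arm can. A call with a gripper value outside its range is refused whole. The fingers move at their own pace and stop on an object; the grip force is fixed at half the most. Time passes only in rows, so rows that do not move let the fingers close. It gives the time, the measured TCP pose, the force and the opening at its end, in the units of the state.
- monitor.get_obs(): the state, without advancing time (a new reading comes with each control period).
- imaging.camera(name): name is "scene" or "top" or "wrist"; returns a dict with "img" (420x560x3 uint8, red, green, blue), "vfov" (degrees; the focal length in pixels is half the picture's height over the tangent of half this angle, whatever the lens; pixels are square), "cx", "cy" (the principal point, pixels), "origin" and "orientation" of the camera in the world. Camera axes: x right, y down, z forward; pixel columns grow to the right and rows downward; lengths in m; the calibration is good to about 2 mm. A picture is of the moment at which its call begins. There is no depth.
- order.hand_in(): hands the job in, once; it reports no verdict.
Trained networks look in the newest picture that a camera, given by its name, has taken for a name from the list of things; names that differ only in an ending like _2 or _b are one class to them, and where a whole thing is asked for, a point or a joint stands for the part that bears it (a point fixed in the world has none). Each returns a list of dicts, best first, with "confidence" (0 to 1); they miss things now and then, are a little off and sometimes report something else, mostly with a low value. They report only what shows in the picture. A call takes as long as a camera call. They do not tell look-alikes from the thing itself.
- spotter.recognise(camera, thing): "at" ([x, y, z] in m, in the coordinates of the camera as it stood for that picture, good to about 4 mm: the middle of the surface that is visible of it).
- spotter.tip_of(camera, thing): "at" ([x, y, z] in m, in the coordinates of the camera as it stood for that picture, good to about 4 mm: a listed point, or the origin of a listed thing).
The state is a dict: "time_s": time; "q": joint angles; "dq": joint speeds; "joint_efforts": joint torques, N m; "eef_pos": TCP position; "eef_rot": TCP orientation; "wrist_force": force on the tool from outside, world axes, zero at the start; "torque": the same for the moment, N m; "opening": opening from 0.0 (shut) to 1.0 (fully open).
Only numpy, scipy, OpenCV 4.12 (cv2) and the standard library are available. Lean on these libraries where they do the work, as an engineer would, in place of code of your own. Each camera call takes 0.05 s, during which the arm holds its last target. There are 200 camera calls.

### The job

Set up the stake holder on the jeweller's bench: with both pins of the spanner in the ring's two holes, turn the locking ring anticlockwise until it is fully open, then stand every loose forming stake, however many there are, foot down and fully home in a pocket of its own, any pocket. Then use the spanner in the same way to turn the ring clockwise until it is fully locked over the feet, and put the spanner back in its rest as you found it. Turn the ring only with the spanner, never with the fingers or by pushing a stake against it, and leave the other things on the bench where they are.

Things in the scene. Friction and masses are not known exactly. Their poses are not given: they have to be found in the camera images.
- stake1: a forming stake standing on its foot: steel foot disc 44 mm diameter and 8 mm thick, steel stem 14 mm diameter, then a white nylon head 28 mm diameter from 44 mm above the underside (straight up to 72 mm, domed top at 88 mm). 0.2 kg. Origin: centre of the foot's underside, z up the stem. May be absent (None) from the start. Loose.
- stake2: a forming stake standing on its foot: steel foot disc 44 mm diameter and 8 mm thick, steel stem 14 mm diameter, then a white nylon head 28 mm diameter from 44 mm above the underside (straight up to 72 mm, nearly flat top at 76 mm). 0.2 kg. Origin: centre of the foot's underside, z up the stem. May be absent (None) from the start. Loose.
- stake3: a forming stake standing on its foot: steel foot disc 44 mm diameter and 8 mm thick, steel stem 14 mm diameter, then a white nylon head 28 mm diameter from 44 mm above the underside (straight up to 76 mm, cone with its tip at 94 mm). 0.2 kg. Origin: centre of the foot's underside, z up the stem. May be absent (None) from the start. Loose.
- stake4: a forming stake standing on its foot: steel foot disc 44 mm diameter and 8 mm thick, steel stem 14 mm diameter, then a white nylon head 28 mm diameter from 44 mm above the underside (straight up to its flat top at 90 mm). 0.2 kg. Origin: centre of the foot's underside, z up the stem. May be absent (None) from the start. Loose.
- holder: the stake holder, fixed: dark steel block 168 x 168 x 28 mm high with four round pockets at its corners and a bright locking ring on top. Ring locked: its lobes stand 3 mm above a foot over the pockets, so no stake goes in or out; ring open: they stand between the pockets. Origin: centre of its underside, z up.
- pocket0 (a point): centre of the floor of pocket 0 of the holder (20 mm above the bench). Every pocket is 50 mm across, chamfered, 8 mm deep, open at the top, 75 mm from the ring's axis, and takes any one stake foot, which then lies flush with the block's top
- pocket1 (a point): centre of the floor of pocket 1 of the holder (20 mm above the bench). Every pocket is 50 mm across, chamfered, 8 mm deep, open at the top, 75 mm from the ring's axis, and takes any one stake foot, which then lies flush with the block's top
- pocket2 (a point): centre of the floor of pocket 2 of the holder (20 mm above the bench). Every pocket is 50 mm across, chamfered, 8 mm deep, open at the top, 75 mm from the ring's axis, and takes any one stake foot, which then lies flush with the block's top
- pocket3 (a point): centre of the floor of pocket 3 of the holder (20 mm above the bench). Every pocket is 50 mm across, chamfered, 8 mm deep, open at the top, 75 mm from the ring's axis, and takes any one stake foot, which then lies flush with the block's top
- ring_top (a point): centre of the locking ring's top face, 41 mm above the bench (hub inside it level), turning with the ring; its x axis runs through both pin holes. Ring 10 mm thick, 94 mm across, with four lobes 28 mm wide reaching 63 mm from the axis, two on the line of the pin holes, two square to it
- ring_holeA (a point): mouth of one pin hole in the ring's top face, 30 mm from the axis; 12 mm wide, right through the 10 mm ring
- ring_holeB (a point): mouth of the other pin hole, across the ring, 60 mm from the first
- lock_ring (a joint): angle of the locking ring in the holder, rad: 0 = fully locked (a stop), 0.785 = fully open (a stop); grows anticlockwise seen from above. Stiff (about 0.15 N m), stays where it is left. Starts at or close to locked
- spanner: two-pin spanner, upright: steel bar 76 x 20 x 12 mm high with two pins pointing down at x = +30 and -30 mm (8 mm diameter, 11 mm long, tapered tips); on it a 16 mm round shank and, 60 to 105 mm above the bar's underside, an upright black grip 36 mm (x) by 16 mm (y). 0.22 kg, loose. Origin: centre of the bar's underside; x along the bar, z up. Half a turn about z makes no difference
- rest: the spanner's wooden rest, fixed: foot 112 x 64 mm with two rails 104 mm long along its x axis, tops 30 mm above the bench, with a 13 mm gap between them. The spanner's bar lies along the rails on their tops, its pins hanging in the gap. Origin: centre of its underside
- rest_top (a point): middle of the rest between the rails, at the height of their tops (30 mm): where the spanner's origin lies when put away; x along the rails
- tin: a small aluminium tin, 52 mm across, 55 mm high, bystander standing among the stakes; origin centre of its underside
- jar: a small glass jar with steel lid, 52 mm across, 70 mm high, bystander standing among the stakes; origin centre of its underside
- mallet: a hammer lying towards the far edge, bystander; origin about its middle
- brush: a brush lying towards the far edge, bystander; origin about its middle
Mind the look-alikes: they are no part of the job. Leave any black or orange look-alike of the stake4 alone.

How it is judged:
On the way, in this order (a step that is already met when the one before it is completed fails the run):
1. the locking ring is turned open (at least 0.70 rad) with the spanner's pins in its holes (value of joint lock_ring above 0.7 rad and horizontal distance between spanner and ring_top below 0.008 m and z of spanner in the frame of ring_top below 0.006 m and angle between the x axis of spanner and the x axis of ring_top, either way round below 0.2 rad and angle between spanner's own z axis and vertical below 0.15 rad), for 0.2 s.
2. every stake present stands fully home in a pocket, with the ring open (((horizontal distance between stake1 and pocket0 below 0.006 m and z of stake1 in the frame of pocket0 between -0.004 and 0.004 m and angle between stake1's own z axis and vertical below 0.08 rad) or (horizontal distance between stake1 and pocket1 below 0.006 m and z of stake1 in the frame of pocket1 between -0.004 and 0.004 m and angle between stake1's own z axis and vertical below 0.08 rad) or (horizontal distance between stake1 and pocket2 below 0.006 m and z of stake1 in the frame of pocket2 between -0.004 and 0.004 m and angle between stake1's own z axis and vertical below 0.08 rad) or (horizontal distance between stake1 and pocket3 below 0.006 m and z of stake1 in the frame of pocket3 between -0.004 and 0.004 m and angle between stake1's own z axis and vertical below 0.08 rad)) and ((horizontal distance between stake2 and pocket0 below 0.006 m and z of stake2 in the frame of pocket0 between -0.004 and 0.004 m and angle between stake2's own z axis and vertical below 0.08 rad) or (horizontal distance between stake2 and pocket1 below 0.006 m and z of stake2 in the frame of pocket1 between -0.004 and 0.004 m and angle between stake2's own z axis and vertical below 0.08 rad) or (horizontal distance between stake2 and pocket2 below 0.006 m and z of stake2 in the frame of pocket2 between -0.004 and 0.004 m and angle between stake2's own z axis and vertical below 0.08 rad) or (horizontal distance between stake2 and pocket3 below 0.006 m and z of stake2 in the frame of pocket3 between -0.004 and 0.004 m and angle between stake2's own z axis and vertical below 0.08 rad)) and ((horizontal distance between stake3 and pocket0 below 0.006 m and z of stake3 in the frame of pocket0 between -0.004 and 0.004 m and angle between stake3's own z axis and vertical below 0.08 rad) or (horizontal distance between stake3 and pocket1 below 0.006 m and z of stake3 in the frame of pocket1 between -0.004 and 0.004 m and angle between stake3's own z axis and vertical below 0.08 rad) or (horizontal distance between stake3 and pocket2 below 0.006 m and z of stake3 in the frame of pocket2 between -0.004 and 0.004 m and angle between stake3's own z axis and vertical below 0.08 rad) or (horizontal distance between stake3 and pocket3 below 0.006 m and z of stake3 in the frame of pocket3 between -0.004 and 0.004 m and angle between stake3's own z axis and vertical below 0.08 rad)) and ((horizontal distance between stake4 and pocket0 below 0.006 m and z of stake4 in the frame of pocket0 between -0.004 and 0.004 m and angle between stake4's own z axis and vertical below 0.08 rad) or (horizontal distance between stake4 and pocket1 below 0.006 m and z of stake4 in the frame of pocket1 between -0.004 and 0.004 m and angle between stake4's own z axis and vertical below 0.08 rad) or (horizontal distance between stake4 and pocket2 below 0.006 m and z of stake4 in the frame of pocket2 between -0.004 and 0.004 m and angle between stake4's own z axis and vertical below 0.08 rad) or (horizontal distance between stake4 and pocket3 below 0.006 m and z of stake4 in the frame of pocket3 between -0.004 and 0.004 m and angle between stake4's own z axis and vertical below 0.08 rad)) and value of joint lock_ring above 0.6 rad), for 0.2 s.
3. the ring is turned back to locked (below 0.08 rad) with the spanner's pins in its holes (value of joint lock_ring below 0.08 rad and horizontal distance between spanner and ring_top below 0.008 m and z of spanner in the frame of ring_top below 0.006 m and angle between the x axis of spanner and the x axis of ring_top, either way round below 0.2 rad and angle between spanner's own z axis and vertical below 0.15 rad), for 0.2 s.
At the end, for the whole second after the job is handed in: Every stake present stands upright (within 0.08 rad) in a pocket, within 6 mm of its centre and 4 mm of its floor; the ring is locked (below 0.08 rad); the spanner is upright on its rest within 25 mm of the middle and 0.15 rad of the rails, bar on the rail tops within 6 mm; all at rest (((horizontal distance between stake1 and pocket0 below 0.006 m and z of stake1 in the frame of pocket0 between -0.004 and 0.004 m and angle between stake1's own z axis and vertical below 0.08 rad) or (horizontal distance between stake1 and pocket1 below 0.006 m and z of stake1 in the frame of pocket1 between -0.004 and 0.004 m and angle between stake1's own z axis and vertical below 0.08 rad) or (horizontal distance between stake1 and pocket2 below 0.006 m and z of stake1 in the frame of pocket2 between -0.004 and 0.004 m and angle between stake1's own z axis and vertical below 0.08 rad) or (horizontal distance between stake1 and pocket3 below 0.006 m and z of stake1 in the frame of pocket3 between -0.004 and 0.004 m and angle between stake1's own z axis and vertical below 0.08 rad)) and ((horizontal distance between stake2 and pocket0 below 0.006 m and z of stake2 in the frame of pocket0 between -0.004 and 0.004 m and angle between stake2's own z axis and vertical below 0.08 rad) or (horizontal distance between stake2 and pocket1 below 0.006 m and z of stake2 in the frame of pocket1 between -0.004 and 0.004 m and angle between stake2's own z axis and vertical below 0.08 rad) or (horizontal distance between stake2 and pocket2 below 0.006 m and z of stake2 in the frame of pocket2 between -0.004 and 0.004 m and angle between stake2's own z axis and vertical below 0.08 rad) or (horizontal distance between stake2 and pocket3 below 0.006 m and z of stake2 in the frame of pocket3 between -0.004 and 0.004 m and angle between stake2's own z axis and vertical below 0.08 rad)) and ((horizontal distance between stake3 and pocket0 below 0.006 m and z of stake3 in the frame of pocket0 between -0.004 and 0.004 m and angle between stake3's own z axis and vertical below 0.08 rad) or (horizontal distance between stake3 and pocket1 below 0.006 m and z of stake3 in the frame of pocket1 between -0.004 and 0.004 m and angle between stake3's own z axis and vertical below 0.08 rad) or (horizontal distance between stake3 and pocket2 below 0.006 m and z of stake3 in the frame of pocket2 between -0.004 and 0.004 m and angle between stake3's own z axis and vertical below 0.08 rad) or (horizontal distance between stake3 and pocket3 below 0.006 m and z of stake3 in the frame of pocket3 between -0.004 and 0.004 m and angle between stake3's own z axis and vertical below 0.08 rad)) and ((horizontal distance between stake4 and pocket0 below 0.006 m and z of stake4 in the frame of pocket0 between -0.004 and 0.004 m and angle between stake4's own z axis and vertical below 0.08 rad) or (horizontal distance between stake4 and pocket1 below 0.006 m and z of stake4 in the frame of pocket1 between -0.004 and 0.004 m and angle between stake4's own z axis and vertical below 0.08 rad) or (horizontal distance between stake4 and pocket2 below 0.006 m and z of stake4 in the frame of pocket2 between -0.004 and 0.004 m and angle between stake4's own z axis and vertical below 0.08 rad) or (horizontal distance between stake4 and pocket3 below 0.006 m and z of stake4 in the frame of pocket3 between -0.004 and 0.004 m and angle between stake4's own z axis and vertical below 0.08 rad)) and value of joint lock_ring below 0.08 rad and horizontal distance between spanner and rest_top below 0.025 m and z of spanner in the frame of rest_top between -0.006 and 0.006 m and angle between the x axis of spanner and the x axis of rest_top, either way round below 0.15 rad and angle between spanner's own z axis and vertical below 0.1 rad and linear speed of each of spanner, stake1, stake2, stake3, stake4 below 0.03 m/s); the robot touches nothing.
It fails at once if the ring turns (over 0.3 rad/s) while the spanner is away from it (horizontal distance between spanner and ring_top above 0.03 m and (velocity of joint lock_ring above 0.3 rad/s or velocity of joint lock_ring below -0.3 rad/s)).
It fails at once if the tin, jar, hammer or brush is moved by more than 50 mm (distance of any of tin, jar, mallet, brush from where it was at the start of the episode above 0.05 m).
Of stake1, stake2, stake3, stake4 only 2 to 4 are there at a start; the rules pass over those that are not, and their reading is None.
At some moment in a run one of stake1, stake2, stake3, stake4 may be knocked a few centimetres aside while the robot is not near it.
Once in a run the grip may slacken for a moment while it holds something.
It also fails if it takes over 208 s, if anything falls off the work surface, if the arm or the gripper's body presses on something with over 40 N, if the wrist force passes 120 N, or if a joint passes its speed limit or range.

## Working session

There is one attempt and no reset: what is moved stays moved. The work goes in short steps, Python scripts to look and compute and a shell command to move; the robot and the scene stay as the last step left them, time stands still between calls to the robot, and variables do not carry over. Pictures are saved under pics/ and viewed, about 12 in all and at most 16, crops included, and the job is handed in when it is done.

```bash
mkdir -p pics; ls; cat > h.py <<'E'
import numpy as np, cv2, math
from scipy.spatial.transform import Rotation as R
from bench import monitor, imaging, order, spotter, ctrl
def rot(q): return R.from_quat([q[1],q[2],q[3],q[0]]).as_matrix()
def cam(n,save=None):
    c=imaging.camera(n); c['R']=rot(c['orientation']); c['o']=np.array(c['origin'])
    c['f']=c['img'].shape[0]/2/math.tan(math.radians(c['vfov'])/2)
    if save: cv2.imwrite('pics/'+save,c['img'][:,:,::-1])
    return c
def W(c,p): return c['o']+c['R']@np.array(p)
def px(c,w):
    p=c['R'].T@(np.array(w)-c['o']); return np.array([c['cx']+c['f']*p[0]/p[2],c['cy']+c['f']*p[1]/p[2]])
def ray(c,u,v,z):
    d=c['R']@np.array([(u-c['cx'])/c['f'],(v-c['cy'])/c['f'],1]); return c['o']+d*(z-c['o'][2])/d[2]
def find(c,n,things,k=4,mn=0.2,tip=True):
    for t in things:
        r=(spotter.tip_of if tip else spotter.recognise)(n,t)
        for d in r[:k]:
            if d['confidence']>=mn:
                w=W(c,d['at']); print(n,t,round(d['confidence'],2),np.round(w*1000).astype(int),'px',np.round(px(c,w)).astype(int))
def st():
    o=monitor.get_obs(); e=rot(o['eef_rot'])
    print('t',o['time_s'],'tcp',np.round(np.array(o['eef_pos'])*1000,1),'yawY',round(math.degrees(math.atan2(e[1,1],e[0,1])),1),'open',o['opening'],'F',np.round(o['wrist_force'],1))
E
python3 - <<'E'
from h import *
st(); print(ctrl.tcp_to_grasp)
for n in ('top','scene'):
    c=cam(n,n+'0.png'); print(c['o'],c['f'],c['cx'],c['cy'],c['R'].round(2).tolist())
    find(c,n,['stake1','stake2','stake3','stake4','spanner','rest','rest_top','ring_top','ring_holeA','ring_holeB','holder','pocket0','pocket1','pocket2','pocket3','tin','jar','mallet','brush'])
st()
a=cv2.imread('pics/top0.png');b=cv2.imread('pics/scene0.png')
E
```

```text
pics
t 0.0 tcp [244.9 519.5 195.7] yawY 64.7 open 1.0045343004109777 F [0.4 0.6 0.2]
0.0187
[ 0.47436763 -0.00446544  1.36793678] 546.4709991836992 276.86034558359694 218.6624591649488 [[0.01, -1.0, 0.1], [-1.0, -0.01, 0.01], [-0.01, -0.1, -1.0]]
top stake1 0.84 [ 758 -319    1] px [408 161]
top stake1 0.82 [ 624 -236    1] px [375 214]
top stake1 0.8 [ 443 -240    0] px [377 286]
top stake1 0.78 [ 666 -316    3] px [407 197]
top stake2 0.84 [ 758 -319    1] px [408 161]
top stake2 0.82 [ 624 -236    1] px [375 214]
top stake2 0.8 [ 443 -240    0] px [377 286]
top stake2 0.78 [ 666 -316    3] px [407 197]
top stake3 0.84 [ 758 -319    1] px [408 161]
top stake3 0.82 [ 624 -236    1] px [375 214]
top stake3 0.8 [ 443 -240    0] px [377 286]
top stake3 0.78 [ 666 -316    3] px [407 197]
top stake4 0.84 [ 758 -319    1] px [408 161]
top stake4 0.82 [ 624 -236    1] px [375 214]
top stake4 0.8 [ 443 -240    0] px [377 286]
top stake4 0.78 [ 666 -316    3] px [407 197]
top spanner 0.74 [554 296  30] px [160 238]
top rest 0.92 [561 296  -3] px [163 236]
top rest 0.41 [798 171   0] px [215 
[... 3334 characters left out ...]
 0.68 [657   0  22] px [286 232]
scene pocket2 0.58 [591 -86  21] px [249 219]
scene pocket3 0.87 [503 -29  22] px [261 189]
scene pocket3 0.76 [562  61  23] px [298 199]
scene pocket3 0.68 [657   0  22] px [286 232]
scene pocket3 0.58 [591 -86  21] px [249 219]
scene tin 0.58 [420 288   2] px [357 150]
scene tin 0.26 [576 -15  44] px [273 204]
scene jar 0.89 [ 442 -355    3] px [144 199]
scene jar 0.66 [ 799 -117    1] px [256 293]
scene jar 0.24 [607  -8  39] px [278 214]
scene mallet 0.72 [ 797 -118    2] px [255 292]
scene brush 0.82 [803 167   2] px [363 268]
scene brush 0.37 [ 567 -339    0] px [155 236]
t 2.0 tcp [245.3 520.1 196.6] yawY 64.7 open 0.9985557381194643 F [-0.6  0.2  1.1]
```

View crops.

```bash
python3 - <<'E'
import cv2,numpy as np
a=cv2.imread('pics/top0.png');b=cv2.imread('pics/scene0.png')
cv2.imwrite('pics/c1.png',cv2.resize(a[130:330,340:460],None,fx=3,fy=3,interpolation=cv2.INTER_CUBIC))
cv2.imwrite('pics/c2.png',cv2.resize(b[130:330,120:400],None,fx=2.8,fy=2.8,interpolation=cv2.INTER_CUBIC))
c=cv2.resize(a[180:300,140:340],None,fx=4,fy=4,interpolation=cv2.INTER_CUBIC)
cv2.imwrite('pics/c3.png',c)
E
```

```text
(no output)
```

View pics/c2.png

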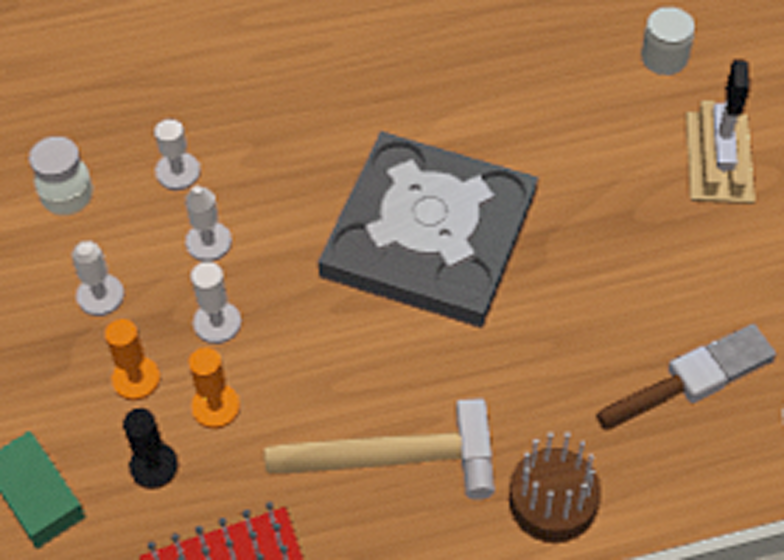

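View pics/c3.png

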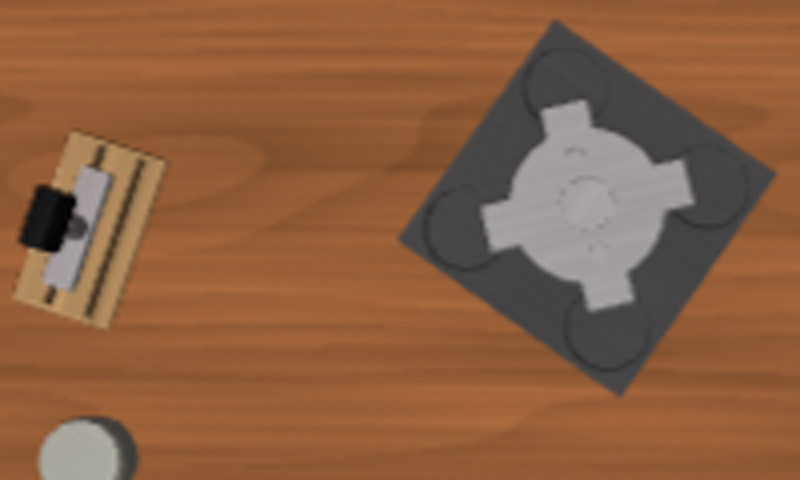

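View pics/c1.png

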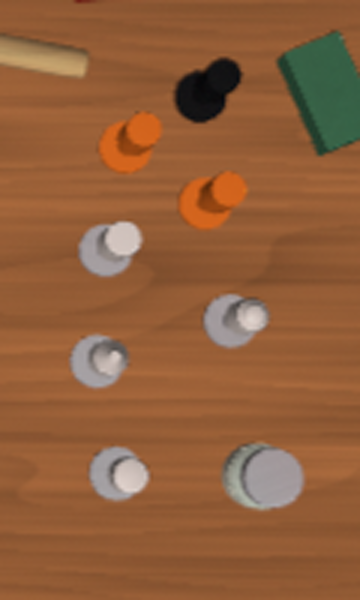

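The scene crop shows four white stakes at full-frame px (~183,182), (~194,205), (~155,228) and (~198,237). The look-alikes are two orange ones at (168,255) and (197,263) and one black at (173,290). The tin is at (358,145), the jar at (142,193), and the spanner stands in its rest at (380,175). The ring looks locked, with its lobes over the pockets.

```bash
python3 - <<'E'
from h import *
from scipy.optimize import minimize
def poly(x,y,th,z=0.041):
    m=np.zeros((600,600),np.uint8) # 0.3mm grid local
    return m
for n in ('top','scene'):
    c=cam(n); img=c['img'].astype(int)
    # ring: warp plane z=.041 to 0.5mm grid round (.575,-.015)
    def warp(cx,cy,z,half=.1,s=.0005):
        g=np.arange(-half,half,s); X,Y=np.meshgrid(cx+g,cy+g,indexing='ij')
        P=np.stack([X,Y,np.full_like(X,z)],-1)-c['o']; p=P@c['R']
        u=c['cx']+c['f']*p[...,0]/p[...,2]; v=c['cy']+c['f']*p[...,1]/p[...,2]
        return X,Y,cv2.remap(c['img'],u.astype(np.float32),v.astype(np.float32),cv2.INTER_CUBIC)
    X,Y,w=warp(.575,-.015,.041)
    g=w.mean(-1); r=np.hypot(X-.575,Y+.015)
    m=((g>105)&(r<.075)).astype(np.uint8)
    m=cv2.morphologyEx(m,cv2.MORPH_OPEN,np.ones((9,9)));m=cv2.morphologyEx(m,cv2.MORPH_CLOSE,np.ones((25,25)))
    x0,y0=X[m>0].mean(),Y[m>0].mean()
    dx,dy=X[m>0]-x0,Y[m>0]-y0; rr=np.hypot(dx,dy); a=np.arctan2(dy,dx); k=rr>.050
    th=math.degrees(np.angle(np.sum(np.exp(4j*a[k])))/4)
    print(n,'ring',x0*1e3,y0*1e3,'lobe deg',th,'area',m.sum()*.25,'exp~',np.pi*47**2+4*28*16)
    X,Y,w=warp(.575,-.015,.028,.15); g=w.max(-1).astype(int)
    md=((w.max(-1)<105)).astype(np.uint8)|((np.hypot(X-x0,Y-y0)<.066)).astype(np.uint8)
    md=cv2.morphologyEx(md,cv2.MORPH_OPEN,np.ones((25,25)))
    q=max(cv2.findContours(md,0,2)[0],key=cv2.contourArea); rc=cv2.minAreaRect(q)
    print(n,'block size',np.array(rc[1])*.5,'centre',425+rc[0][1]*.5,-165+rc[0][0]*.5,'edge angle',rc[2])
    # bar of spanner z=.042 top
    X,Y,w=warp(.558,.296,.042,.08); w=w.astype(int)
    sat=w.max(-1)-w.min(-1); mb=((sat<40)&(w.mean(-1)>110)&(np.hypot(X-.558,Y-.296)<.06)).astype(np.uint8)
    mb=cv2.morphologyEx(mb,cv2.MORPH_OPEN,np.ones((9,9)))
    q=max(cv2.findContours(mb,0,2)[0],key=cv2.contourArea); rc=cv2.minAreaRect(q)
    print(n,'bar',478+rc[0][1]*.5,216+rc[0][0]*.5,np.array(rc[1])*.5,rc[2])
    # grip (black): top z .135
    X,Y,w=warp(.558,.296,.135,.08); mk=((w.max(-1)<60)&(np.hypot(X-.558,Y-.296)<.06)).astype(np.uint8)
    q=max(cv2.findContours(mk,0,2)[0],key=cv2.contourArea); rc=cv2.minAreaRect(q)
    print(n,'grip',478+rc[0][1]*.5,216+rc[0][0]*.5,np.array(rc[1])*.5,rc[2])
    for z,nm in ((.008,'foot'),):
      for (sx,sy) in ((.624,-.236),(.566,-.339),(.532,-.231),(.443,-.240)):
        X,Y,w=warp(sx,sy,z,.04); w=w.astype(int); s=w.max(-1)-w.min(-1)
        mf=((s<45)&(w.mean(-1)>75)).astype(np.uint8); mf=cv2.morphologyEx(mf,cv2.MORPH_OPEN,np.ones((9,9)))
        # fit disc r22 by correlation: in minus outside ring
        best=max(((mf[np.hypot(X-sx-a*.001,Y-sy-b*.001)<.022].mean()-mf[(lambda h:(h>.022)&(h<.026))(np.hypot(X-sx-a*.001,Y-sy-b*.001))].mean(),a,b) for a in range(-8,9) for b in range(-8,9)))
        print(n,nm,round(sx*1e3+best[1]),round(sy*1e3+best[2]),round(best[0],2))
E
```

```text
top ring 574.9967339097022 -13.774571154109971 lobe deg 14.27445277062513 area 9108.75 exp~ 8731.778171779853
top block size [168.49617004 168.33755493] centre 575.0682373046875 -13.876220703125 edge angle 34.72127914428711
top bar 537.2257270812988 303.6368179321289 [19.63760948 33.87753296] 16.50436019897461
top grip 555.8975067138672 290.91973876953125 [26.23133087 34.95864105] 17.2414608001709
top foot 624 -234 0.74
top foot 567 -337 0.77
top foot 532 -227 0.83
top foot 440 -242 0.84
scene ring 576.619942271017 -14.225825988351028 lobe deg 14.473399606476296 area 9700.5 exp~ 8731.778171779853
scene block size [170.99934387 182.89559937] centre 585.0870208740234 -16.6981201171875 edge angle 34.75591278076172
scene bar 560.4783935546875 295.9297409057617 [21.90939903 76.46233368] 17.10272979736328
scene grip 576.6165771484375 286.30699920654297 [20.44276619 67.9865799 ] 30.25643539428711
scene foot 629 -235 0.72
scene foot 571 -338 0.71
scene foot 536 -227 0.65
scene foot 445 -243 0.69
```

```bash
python3 -m pendant '[[[39,-28,3,2,60],[39,-28,3,2,60],[39,-28,3,2,60],[39,-28,3,2,60],[39,-28,0,0,60],[39,-28,0,0,60],[39,-28,0,0,60],[40,-27,0,0,60]]]' && python3 -m pendant '[[[0,0,0,0,60],[0,0,0,0,60]]]'; python3 - <<'E'
from h import *
st(); c=cam('wrist','w1.png'); print(c['o'],c['f'],c['R'].round(3).tolist())
find(c,'wrist',['spanner','rest_top','rest'],2); st(); print(monitor.get_obs()['q'])
E
```

```text
time_s: 3.1
eef_pos: [0.5595, 0.296, 0.2087]
eef_rot: [0.0, 0.15, 0.989, 0.0]
wrist_force: [0.1, 1.5, -0.6]
opening: 0.704
time_s: 3.35
eef_pos: [0.5579, 0.2971, 0.2083]
eef_rot: [-0.0, 0.15, 0.989, -0.0]
wrist_force: [-1.4, 0.2, -0.5]
opening: 0.703
t 3.35 tcp [557.9 297.1 208.3] yawY 72.7 open 0.7034137494145337 F [-1.4  0.2 -0.5]
[0.48173494 0.32048686 0.38503574] 291.48228715411904 [[0.298, 0.908, 0.295], [0.955, -0.283, -0.093], [-0.001, 0.309, -0.951]]
wrist spanner 0.75 [557 299  22] px [278 183]
wrist rest_top 0.61 [559 297  31] px [277 186]
wrist rest 0.59 [561 298  -1] px [278 183]
t 3.55 tcp [557.4 298.  208.7] yawY 72.8 open 0.7047061270271087 F [ 0.6 -0.5 -0.3]
[ 3.03422352e-01  2.96369534e-01  1.44209952e+00  1.07900317e-04
  1.40316136e+00 -9.67822658e-01]
```

View pics/w1.png

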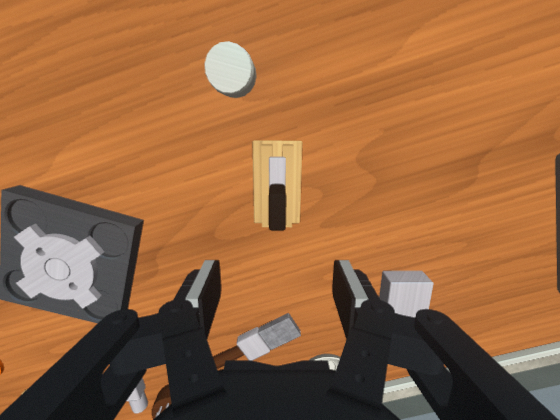

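The wrist view shows the spanner grip at (277,210), centred on the jaw midline (x≈277), and the ring at (58,268). Next I descend and grip.

```bash
python3 -m pendant '[[[0,0,-20,0,60],[0,0,-20,0,60],[0,0,-20,0,60],[0,0,-20,0,60],[0,0,-20,0,60],[0,0,-13,0,60],[0,0,0,0,60],[0,0,0,0,0]]]' && python3 -m pendant '[[[0,0,0,0,0],[0,0,0,0,0],[0,0,0,0,0],[0,0,0,0,0],[0,0,10,0,0],[0,0,10,0,0],[0,0,15,0,0],[0,0,15,0,0]]]'; python3 - <<'E'
from h import *
st(); c=cam('wrist','w2.png'); find(c,'wrist',['spanner','rest_top','ring_top','ring_holeA','ring_holeB'],2); c=cam('scene','s2.png');find(c,'scene',['spanner'],2)
a=cv2.imread('pics/w2.png');b=cv2.imread('pics/s2.png')[100:310,270:550]
cv2.imwrite('pics/v2.png',np.hstack([cv2.resize(a,(480,360)),cv2.resize(b,(320,240)).__class__(0) if 0 else np.vstack([cv2.resize(b,(320,240)),np.zeros((120,320,3),np.uint8)])]))
E
```

```text
time_s: 4.55
eef_pos: [0.559, 0.2972, 0.0964]
eef_rot: [0.001, 0.15, 0.989, 0.0]
wrist_force: [-0.5, 0.1, 0.4]
opening: 0.511
time_s: 5.55
eef_pos: [0.5585, 0.2971, 0.1468]
eef_rot: [0.0, 0.15, 0.989, 0.0]
wrist_force: [-0.4, 0.6, -1.4]
opening: 0.153
t 5.55 tcp [558.5 297.1 146.8] yawY 72.7 open 0.1528284408336399 F [-0.4  0.6 -1.4]
wrist spanner 0.9 [556 298  75] px [277 209]
wrist rest_top 0.61 [562 296  32] px [277 202]
wrist rest_top 0.39 [654  -2  19] px [ 74 333]
wrist ring_top 0.87 [576 -13  41] px [ 18 294]
wrist ring_top 0.59 [573 -11  -6] px [ 48 271]
wrist ring_holeA 0.58 [606  -7  37] px [ 39 312]
scene spanner 0.62 [560 297  80] px [381 169]
```

View pics/v2.png

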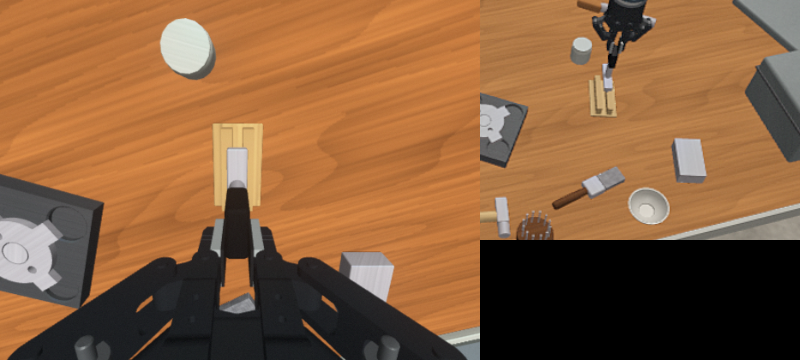

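```bash
python3 -m pendant '[[[2,-39,2,4,0],[2,-39,2,4,0],[2,-39,2,4,0],[2,-39,2,4,0],[2,-39,0,4,0],[2,-39,0,4,0],[2,-39,0,4,0],[2,-38,0,3.6,0]]]' && python3 -m pendant '[[[0.5,0,0,0,0],[0,0,0,0,0],[0,0,0,0,0]]]'; python3 - <<'E'
from h import *
st(); 
for n in ('wrist','top','scene'):
    c=cam(n,n+'3.png'); find(c,n,['spanner','ring_top','ring_holeA','ring_holeB'],2)
    if n=='wrist': print(c['o'],c['R'].round(3).tolist()); w=cv2.imread('pics/wrist3.png')
s=cv2.imread('pics/scene3.png')
cv2.imwrite('pics/v3.png',np.hstack([cv2.resize(w[100:340,170:390],None,fx=2,fy=2),cv2.resize(s[130:270,210:310],None,fx=3.428,fy=3.428,interpolation=2)]))
E
```

```text
time_s: 6.95
eef_pos: [0.574, -0.0152, 0.1531]
eef_rot: [-0.0, -0.126, 0.992, 0.0]
wrist_force: [0.4, 0.2, -2.1]
opening: 0.153
time_s: 7.32
eef_pos: [0.5746, -0.0128, 0.1533]
eef_rot: [-0.0, -0.125, 0.992, 0.0]
wrist_force: [-0.6, 0.2, -2.4]
opening: 0.154
t 7.325 tcp [574.6 -12.8 153.3] yawY 104.4 open 0.15437299830927437 F [-0.6  0.2 -2.4]
wrist spanner 0.92 [574 -15  81] px [274 211]
wrist ring_top 0.73 [577 -12  41] px [277 202]
wrist ring_holeA 0.7 [608  -7  38] px [274 229]
wrist ring_holeA 0.4 [ 445 -245    0] px [78  6]
wrist ring_holeB 0.79 [549 -22  39] px [274 173]
[ 0.49724722 -0.03304781  0.33008906] [[-0.248, 0.921, 0.3], [0.969, 0.236, 0.077], [0.001, 0.309, -0.951]]
top spanner 0.44 [574 -13  87] px [286 230]
top ring_top 0.91 [572 -15  40] px [287 232]
top ring_holeA 0.33 [ 567 -340    6] px [417 237]
top ring_holeB 0.61 [544 -21  42] px [289 244]
top ring_holeB 0.48 [592 -84  19] px [315 225]
scene spanner 0.74 [576 -15  87] px [273 195]
scene spanner 0.22 [559  61  21] px [298 198]
scene ring_top 0.81 [577 -14  41] px [273 205]
scene ring_top 0.73 [ 800 -118   -1] px [256 294]
scene ring_holeA 0.76 [604  -6  41] px [278 212]
scene ring_holeB 0.9 [544 -24  45] px [266 195]
```

View pics/v3.png

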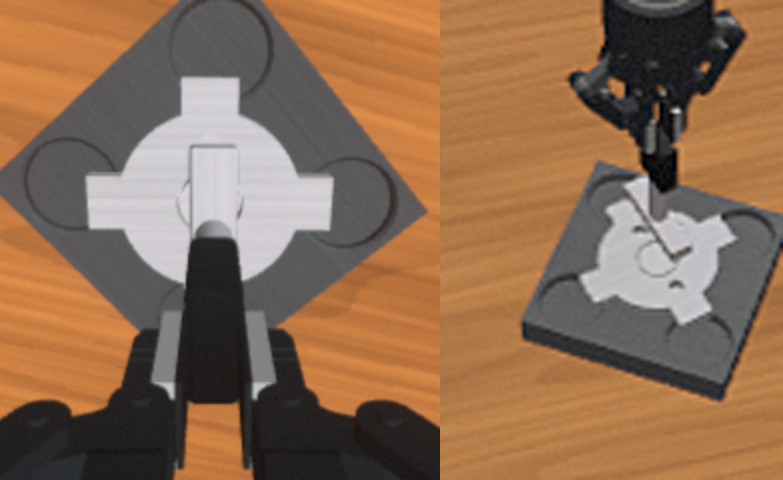

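The spanner's bar is in line with the ring's holes. In the wrist view the ring sits about 1.7 mm towards −y, so I correct for that and descend slowly, watching the force.

```bash
python3 -m pendant '[[[0.5,-1.5,-8,0,0],[0,0,-10,0,0],[0,0,-10,0,0],[0,0,-4,0,0],[0,0,0,0,0],[0,0,0,0,0]]]' && python3 -m pendant '[[[0,0,-2,0,0],[0,0,-2,0,0],[0,0,0,0,0]]]';  python3 - <<'E'
from h import *
st(); 
c=cam('wrist','wrist4.png');w=cv2.imread('pics/wrist4.png')
c=cam('scene','scene4.png')
s=cv2.imread('pics/scene4.png')
cv2.imwrite('pics/v4.png',np.hstack([cv2.resize(w[100:340,170:390],None,fx=2,fy=2),cv2.resize(s[130:270,210:310],None,fx=3.428,fy=3.428,interpolation=2)]))
st()
E
```

```text
time_s: 8.82
eef_pos: [0.5756, -0.0155, 0.1219]
eef_rot: [0.0, -0.125, 0.992, -0.0]
wrist_force: [0.4, -0.6, -2.4]
opening: 0.154
time_s: 9.2
eef_pos: [0.5752, -0.0154, 0.1174]
eef_rot: [-0.0, -0.125, 0.992, 0.0]
wrist_force: [-0.7, -0.8, -1.9]
opening: 0.155
t 9.2 tcp [575.2 -15.4 117.4] yawY 104.3 open 0.1547011413998848 F [-0.7 -0.8 -1.9]
t 9.3 tcp [575.3 -15.4 117.6] yawY 104.3 open 0.1551648924710645 F [ 0.3 -0.1 -1.7]
```

```bash
python3 -m pendant '[[[0,0,-2,0,0],[0,0,0,0,0]]]' && python3 -m pendant '[[[0,0,-2,0,0],[0,0,0,0,0]]]'  && python3 -m pendant '[[[0,0,-2,0,0],[0,0,0,0,0]]]'
```

```text
time_s: 9.55
eef_pos: [0.5752, -0.0154, 0.1154]
eef_rot: [-0.0, -0.125, 0.992, 0.0]
wrist_force: [0.2, 0.6, -1.3]
opening: 0.152
time_s: 9.8
eef_pos: [0.5752, -0.0154, 0.1134]
eef_rot: [-0.0, -0.125, 0.992, 0.0]
wrist_force: [0.0, 0.3, -2.4]
opening: 0.149
time_s: 10.05
eef_pos: [0.5752, -0.0154, 0.1114]
eef_rot: [-0.0, -0.125, 0.992, 0.0]
wrist_force: [-0.3, 1.4, -3.2]
opening: 0.166
```

View pics/v4.png

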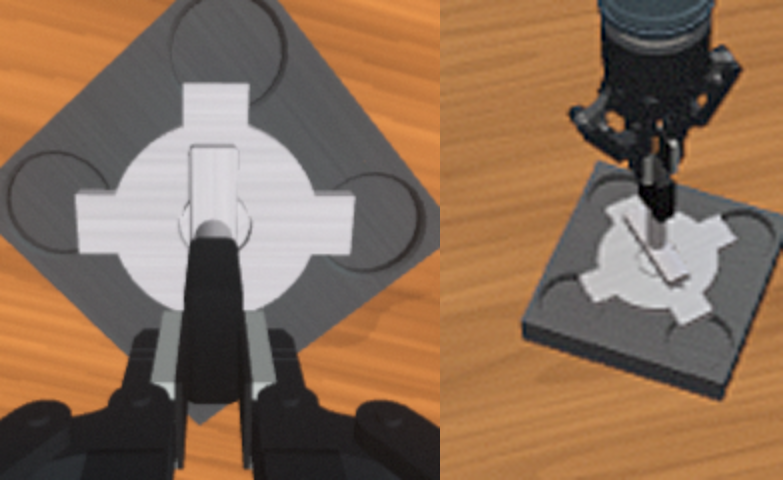

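The bar now sits centred over the hub with its pins at the hole positions, and no force has built up. I continue down.

```bash
python3 -m pendant '[[[0,0,-2,0,0],[0,0,0,0,0]]]' && python3 -m pendant '[[[0,0,-1.5,0,0],[0,0,0,0,0],[0,0,0,0,0]]]'; python3 - <<'E'
from h import *
st(); 
c=cam('wrist','wrist5.png');w=cv2.imread('pics/wrist5.png')
c=cam('scene','scene5.png'); find(c,'scene',['spanner'],1)
s=cv2.imread('pics/scene5.png')
cv2.imwrite('pics/v5.png',np.hstack([cv2.resize(w[100:340,170:390],None,fx=2,fy=2),cv2.resize(s[130:270,210:310],None,fx=3.428,fy=3.428,interpolation=2)]))
E
```

```text
time_s: 10.3
eef_pos: [0.5751, -0.0154, 0.1093]
eef_rot: [-0.0, -0.125, 0.992, 0.0]
wrist_force: [0.2, 0.6, -1.7]
opening: 0.155
time_s: 10.68
eef_pos: [0.5753, -0.0154, 0.1081]
eef_rot: [-0.0, -0.125, 0.992, -0.0]
wrist_force: [0.8, -0.1, -1.4]
opening: 0.156
t 10.675 tcp [575.3 -15.4 108.1] yawY 104.3 open 0.1560402860984958 F [ 0.8 -0.1 -1.4]
scene spanner 0.91 [578 -16  42] px [272 205]
```

View pics/v5.png

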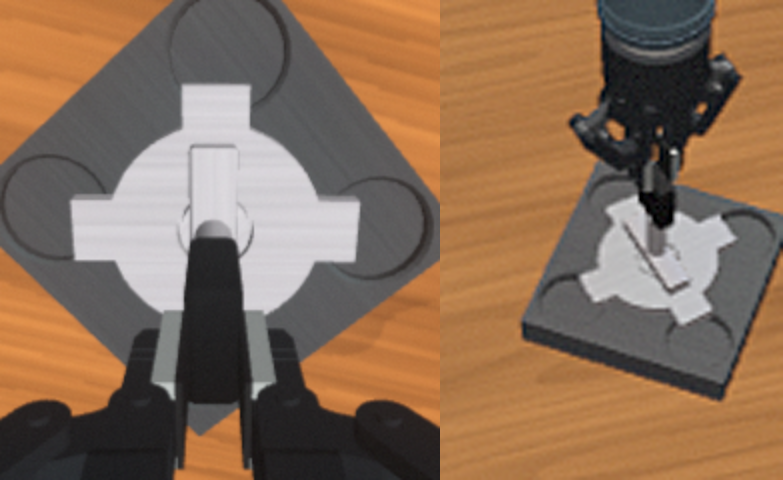

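```bash
python3 -m pendant '[[[0,0,-0.5,5,0],[0,0,0,5,0],[0,0,0,5,0],[0,0,0,5,0],[0,0,0,5,0],[0,0,0,5,0],[0,0,0,5,0],[0,0,0,5,0]]]' && python3 -m pendant '[[[0,0,0,2,0],[0,0,0,0,0]]]'  && python3 -m pendant '[[[0,0,0,2,0],[0,0,0,0,0],[0,0,0,0,0]]]'; python3 - <<'E'
from h import *
print(np.round(monitor.get_obs()['torque'],2))
st(); 
c=cam('wrist','wrist6.png');w=cv2.imread('pics/wrist6.png')
c=cam('scene','scene6.png'); find(c,'scene',['spanner'],1)
s=cv2.imread('pics/scene6.png')
cv2.imwrite('pics/v6.png',np.hstack([cv2.resize(w[100:340,170:390],None,fx=2,fy=2),cv2.resize(s[130:270,210:310],None,fx=3.428,fy=3.428,interpolation=2)]))
E
```

```text
time_s: 11.82
eef_pos: [0.5757, -0.0156, 0.1079]
eef_rot: [0.0, -0.458, 0.889, -0.0]
wrist_force: [1.0, -0.3, -1.2]
opening: 0.155
time_s: 12.08
eef_pos: [0.5757, -0.0156, 0.1079]
eef_rot: [0.0, -0.472, 0.882, -0.0]
wrist_force: [-0.2, -0.7, -1.0]
opening: 0.153
time_s: 12.45
eef_pos: [0.5756, -0.0156, 0.1079]
eef_rot: [0.0, -0.487, 0.873, -0.0]
wrist_force: [0.9, -0.5, 1.5]
opening: 0.156
[-0.13 -0.14 -0.08]
t 12.45 tcp [575.6 -15.6 107.9] yawY 148.3 open 0.15584585250433655 F [ 0.9 -0.5  1.5]
scene spanner 0.73 [574 -16  42] px [272 204]
```

View pics/v6.png

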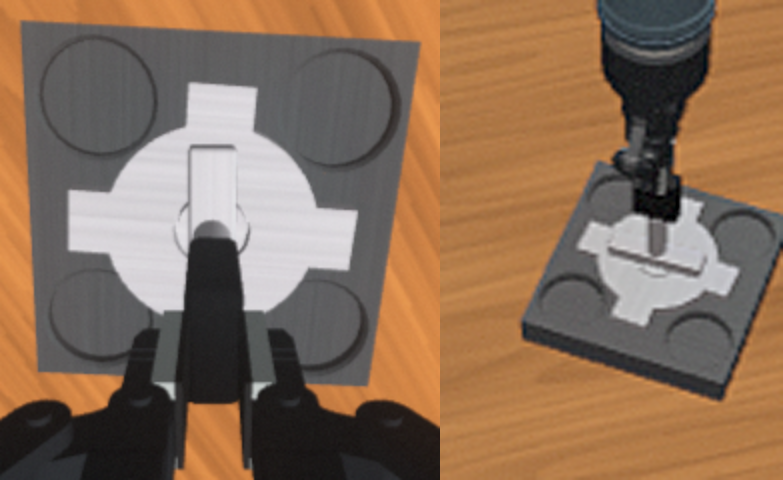

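The ring has turned and its lobes stand between the pockets. It lags the spanner by the ~4° of pin play, so I nudge it to the stop.

```bash
python3 -m pendant '[[[0,0,0,2,0],[0,0,0,0,0]]]' && python3 -m pendant '[[[0,0,0,2,0],[0,0,0,0,0],[0,0,0,0,0]]]'; python3 - <<'E'
from h import *
print(np.round(monitor.get_obs()['torque'],2))
st(); 
c=cam('top')
o=c
half=.1;s=.0005;g=np.arange(-half,half,s); X,Y=np.meshgrid(.575+g,-.014+g,indexing='ij')
p=(np.stack([X,Y,np.full_like(X,.041)],-1)-c['o'])@c['R']
w=cv2.remap(c['img'],(c['cx']+c['f']*p[...,0]/p[...,2]).astype(np.float32),(c['cy']+c['f']*p[...,1]/p[...,2]).astype(np.float32),cv2.INTER_CUBIC).astype(int)
r=np.hypot(X-.575,Y+.014);k=(r>.052)&(r<.062)&(w.mean(-1)>110)
a=np.arctan2(Y+.014,X-.575)[k]
for q in range(4):
    d=(a-np.radians(-35+90*(q-1))+np.pi)%(2*np.pi)-np.pi; m=abs(d)<.6
    print(-35+90*(q-1), round(float(np.degrees(d[m].mean())),1) if m.any() else None, m.sum())
E
```

```text
time_s: 12.85
eef_pos: [0.5756, -0.0155, 0.1079]
eef_rot: [0.0, -0.503, 0.864, -0.0]
wrist_force: [0.7, -1.0, 4.4]
opening: 0.157
time_s: 13.22
eef_pos: [0.5756, -0.0155, 0.1079]
eef_rot: [0.0, -0.517, 0.856, -0.0]
wrist_force: [1.4, -1.1, 6.1]
opening: 0.151
[-0.16 -0.22 -0.58]
t 13.225 tcp [575.6 -15.5 107.9] yawY 152.3 open 0.15069217648349578 F [ 1.4 -1.1  6.1]
-125 -5.4 739
-35 -28.8 409
55 -9.2 1191
145 1.2 295
```

The moment of −0.58 N m about z shows the stop is reached. I leave the spanner standing in the open ring, back off to relieve the torque, release, rise and head for the stakes.

```bash
python3 -m pendant '[[[0,0,0,-2,0],[0,0,0,-1.5,0],[0,0,0,0,45],[0,0,0,0,45],[0,0,0,0,45],[0,0,0,0,45]]]' && python3 -m pendant '[[[0,0,5,0,45],[0,0,15,0,45],[0,0,25,0,45],[0,0,30,0,45],[0,0,30,0,45],[0,0,0,0,45],[0,0,0,0,45]]]'; python3 - <<'E'
from h import *
st(); 
c=cam('wrist'); find(c,'wrist',['spanner','ring_top'],2)
c=cam('top'); find(c,'top',['stake1'],8); c=cam('scene','scene7.png'); find(c,'scene',['spanner'],2);find(c,'scene',['stake1'],8)
st()
E
```

```text
time_s: 14.02
eef_pos: [0.5751, -0.0154, 0.1073]
eef_rot: [-0.0, -0.491, 0.871, 0.0]
wrist_force: [0.6, -0.2, 0.3]
opening: 0.527
time_s: 14.9
eef_pos: [0.575, -0.0154, 0.2124]
eef_rot: [-0.0, -0.491, 0.871, 0.0]
wrist_force: [0.6, 0.7, -0.6]
opening: 0.527
t 14.9 tcp [575.  -15.4 212.4] yawY 148.8 open 0.5268025061814665 F [ 0.6  0.7 -0.6]
wrist spanner 0.74 [575 -14  34] px [277 186]
wrist ring_top 0.56 [577 -14  40] px [275 188]
top stake1 0.84 [ 537 -227    2] px [372 248]
top stake1 0.83 [ 626 -233    3] px [374 213]
top stake1 0.76 [ 755 -322    2] px [409 162]
top stake1 0.71 [ 668 -317    2] px [407 197]
top stake1 0.69 [ 715 -255    3] px [382 178]
top stake1 0.65 [ 457 -207    0] px [363 280]
top stake1 0.64 [ 564 -342    3] px [418 238]
top stake1 0.45 [ 799 -118    2] px [328 145]
scene spanner 0.83 [579 -15  40] px [273 206]
scene spanner 0.29 [801 170   5] px [364 267]
scene stake1 0.84 [ 760 -316   -1] px [175 298]
scene stake1 0.76 [ 713 -251   -4] px [197 276]
scene stake1 0.73 [ 628 -234    2] px [198 246]
scene stake1 0.72 [ 456 -211    0] px [195 194]
scene stake1 0.69 [ 569 -335   -2] px [157 236]
scene stake1 0.6 [ 533 -231   -1] px [193 217]
scene stake1 0.58 [ 672 -317    1] px [169 267]
t 15.3 tcp [575.1 -15.4 212.1] yawY 148.8 open 0.5218852225066356 F [ 0.4 -0.6  0.1]
```

Stake D was knocked from (442,−241) to (457,−208). First I hover over stake A with the jaws at 100°.

```bash
python3 -m pendant '[[[6,-27,0,-6,55],[6,-27,0,-6,55],[6,-27,0,-6,55],[6,-27,0,-6,55],[6,-27,0,-6,55],[7,-28,-10,-6,55],[7,-28,-10,-6,55],[7,-28,-10,-6.5,55]]]' && python3 -m pendant '[[[0,0,0,0,55],[0,0,0,0,55]]]'; python3 - <<'E'
from h import *
st(); 
c=cam('wrist','w8.png'); find(c,'wrist',['stake1'],3); find(c,'wrist',['stake1'],3,tip=False)
st()
E
```

```text
time_s: 16.3
eef_pos: [0.6265, -0.2353, 0.182]
eef_rot: [-0.0, -0.088, 0.996, 0.0]
wrist_force: [0.2, 0.1, -0.4]
opening: 0.645
time_s: 16.55
eef_pos: [0.6262, -0.2339, 0.1824]
eef_rot: [-0.0, -0.091, 0.996, 0.0]
wrist_force: [0.7, 0.1, 0.2]
opening: 0.648
t 16.55 tcp [ 626.2 -233.9  182.4] yawY 100.4 open 0.6476905701875934 F [0.7 0.1 0.2]
wrist stake1 0.98 [ 534 -227   -2] px [296 109]
wrist stake1 0.97 [ 455 -210    0] px [327  36]
wrist stake1 0.89 [ 570 -336    0] px [200 123]
wrist stake1 0.92 [ 461 -214   55] px [331  27]
wrist stake1 0.86 [ 538 -230   81] px [298 111]
wrist stake1 0.62 [ 751 -319    8] px [198 265]
t 16.7 tcp [ 626.6 -233.5  183.2] yawY 100.4 open 0.645474902463652 F [-0.6  0.4  0.2]
```

View pics/w8.png

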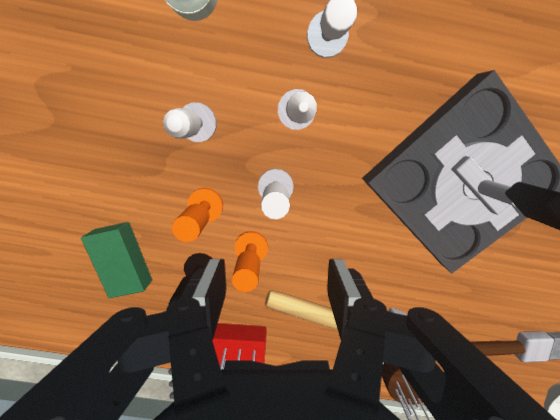

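The wrist view shows stake A with its foot centred at about (275.5,187) and its flat top at (275,205). The cone's foot is at (297,109), the dome's at (196,122), and D's at (328,37). The spanner stands in the open ring at (475,185).

```bash
python3 - <<'E'
from h import *
import sys
c=cam('wrist','w9.png')
for nm,u,v,z in (('A foot',275.5,187,.008),('A top',275.5,205.5,.090),('C foot',297,109,.008),('C tip',303,104,.094),('B foot',196,122,.008),('D foot',328,37,.008)):
    print(nm,np.round(ray(c,u,v,z)*1000,1))
img=c['img'].astype(int); s=img.max(-1)-img.min(-1)
m=((s<40)&(img.mean(-1)>90)).astype(np.uint8)
m[:,:240]=0;m[:,310:]=0;m[:160]=0;m[225:]=0
ys,xs=np.nonzero(m);print(xs.min(),xs.max(),ys.min(),ys.max())
for y in range(ys.min(),ys.max()+1,4): r=xs[ys==y];print(y,r.min(),r.max(),end='; ')
st()
E
```

```text
A foot [ 628.1 -234.5    8. ]
A top [ 627.4 -234.4   90. ]
C foot [ 534.5 -226.8    8. ]
C tip [ 532.8 -227.8   94. ]
B foot [ 569.3 -338.4    8. ]
D foot [ 458. -209.    8.]
258 292 168 217
168 272 278; 172 264 286; 176 261 290; 180 259 291; 184 258 292; 188 258 292; 192 260 291; 196 262 288; 200 262 288; 204 262 288; 208 262 288; 212 264 286; 216 269 280; t 16.75 tcp [ 626.6 -233.6  183.2] yawY 100.4 open 0.6459840720099462 F [0.8 0.8 0.5]
```

```bash
python3 -m pendant '[[[0,0,-24,0,55],[0,0,-24,0,55],[0,0,-24,0,55],[0,0,-24,0,55],[0,0,-24,0,55],[0,0,-23,0,55],[0,0,0,0,55],[0,0,0,0,0]]]' && python3 -m pendant '[[[0,0,0,0,0],[0,0,0,0,0],[0,0,0,0,0],[0,0,5,0,0],[0,0,10,0,0],[0,0,15,0,0],[0,0,20,0,0]]]' && python3 -m pendant '[[[0,0,30,0,0],[0,0,30,0,0],[0,0,30,0,0],[0,0,10,0,0],[0,0,0,0,0],[0,0,0,0,0]]]'; python3 - <<'E'
from h import *
st()
c=cam('wrist','w10.png')
find(c,'wrist',['stake1'],5); find(c,'wrist',['stake1'],5,tip=False)
E
```

```text
time_s: 17.75
eef_pos: [0.6271, -0.2345, 0.0409]
eef_rot: [0.001, -0.09, 0.996, -0.0]
wrist_force: [-0.3, 0.8, 0.4]
opening: 0.447
time_s: 18.62
eef_pos: [0.6261, -0.2343, 0.0905]
eef_rot: [-0.0, -0.09, 0.996, 0.0]
wrist_force: [0.3, -0.0, -2.1]
opening: 0.285
time_s: 19.38
eef_pos: [0.6255, -0.234, 0.188]
eef_rot: [-0.001, -0.09, 0.996, 0.001]
wrist_force: [-0.2, -0.5, -1.9]
opening: 0.286
t 19.375 tcp [ 625.5 -234.   188. ] yawY 100.3 open 0.285955786643318 F [-0.2 -0.5 -1.9]
wrist stake1 0.94 [ 715 -252   -3] px [252 244]
wrist stake1 0.82 [ 667 -320   -3] px [206 203]
wrist stake1 0.72 [ 570 -337    2] px [199 124]
wrist stake1 0.65 [ 622 -232  144] px [280 218]
wrist stake1 0.63 [ 533 -231    1] px [293 109]
wrist stake1 0.97 [ 749 -307   46] px [200 278]
wrist stake1 0.75 [ 711 -260    8] px [246 244]
wrist stake1 0.7 [ 461 -212   63] px [333  27]
wrist stake1 0.69 [ 615 -236  217] px [276 249]
wrist stake1 0.65 [ 568 -329   63] px [192 125]
```

```bash
python3 -m pendant '[[[3,29,0,0,0],[3,29,0,0,0],[3,29,0,0,0],[3,29,0,0,0],[3,29,0,0,0],[3,29,0,0,0],[3,30,0,0,0],[2.5,29.5,0,0,0]]]' && python3 -m pendant '[[[0,0,-20,0,0],[0,0,-20,0,0],[0,0,-25,0,0],[0,0,-25,0,0],[0,0,0,0,0],[0,0,0,0,0]]]'; python3 - <<'E'
from h import *
st()
c=cam('wrist','w11.png'); find(c,'wrist',['pocket0'],4)
s=cam('scene','s11.png'); find(s,'scene',['stake1'],7)
a=cv2.imread('pics/w11.png'); b=cv2.imread('pics/s11.png')
for z in (.088-.0395,): pass
cv2.imwrite('pics/v11.png',np.hstack([cv2.resize(a[80:330,150:400],None,fx=1.6,fy=1.6),cv2.resize(b[150:290,220:360],(400,400),interpolation=2)]))
E
```

```text
time_s: 20.52
eef_pos: [0.6495, 0.0001, 0.1887]
eef_rot: [-0.001, -0.09, 0.996, 0.0]
wrist_force: [0.7, -0.3, -1.6]
opening: 0.284
time_s: 21.28
eef_pos: [0.65, -0.0017, 0.0996]
eef_rot: [-0.0, -0.09, 0.996, -0.0]
wrist_force: [1.6, 0.6, -1.9]
opening: 0.285
t 21.275 tcp [650.   -1.7  99.6] yawY 100.3 open 0.28459386260791425 F [ 1.6  0.6 -1.9]
wrist pocket0 0.95 [568  58  22] px [364 131]
wrist pocket0 0.82 [585 -90  20] px [187 119]
wrist pocket0 0.75 [504 -22  18] px [284  25]
wrist pocket0 0.66 [653   0  17] px [278 212]
scene stake1 0.9 [655  -2  57] px [285 224]
scene stake1 0.89 [ 711 -253   -5] px [197 276]
scene stake1 0.82 [ 757 -318    1] px [174 296]
scene stake1 0.71 [ 455 -214    1] px [194 193]
scene stake1 0.69 [ 673 -319    3] px [168 267]
scene stake1 0.65 [ 568 -336    2] px [157 235]
scene stake1 0.57 [579 -16  44] px [273 205]
```

View pics/v11.png

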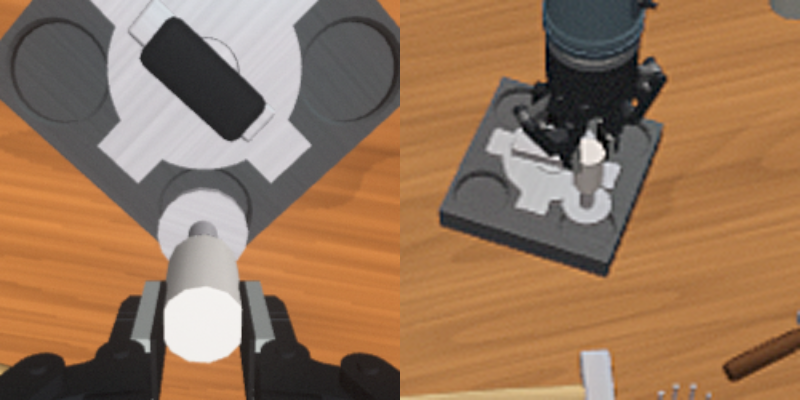

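The foot sits about 1 mm to −y of the pocket, and the spanner is undisturbed. I correct by (−1,+1) and lower.

```bash
python3 -m pendant '[[[-1,1.2,-10,0,0],[0,0,-10,0,0],[0,0,-8,0,0],[0,0,-4,0,0],[0,0,0,0,0]]]' && python3 -m pendant '[[[0,0,-3,0,0],[0,0,-2,0,0],[0,0,-2,0,0],[0,0,0,0,0]]]'; python3 - <<'E'
from h import *
st()
E
```

```text
time_s: 22.1
eef_pos: [0.6485, 0.0003, 0.067]
eef_rot: [-0.0, -0.09, 0.996, 0.0]
wrist_force: [-0.1, -0.2, -1.7]
opening: 0.29
time_s: 22.6
eef_pos: [0.6495, 0.0003, 0.0618]
eef_rot: [0.001, -0.09, 0.996, -0.0]
wrist_force: [-2.0, -0.2, 4.2]
opening: 0.288
t 22.6 tcp [6.495e+02 3.000e-01 6.180e+01] yawY 100.3 open 0.28811335087092355 F [-2.  -0.2  4.2]
```

```bash
python3 -m pendant '[[[0,0,0,0,45],[0,0,0,0,45],[0,0,0,0,45],[0,0,10,0,45],[0,0,30,0,45],[0,0,30,0,45],[0,0,30,0,45],[0,0,30,0,45]]]'; python3 - <<'E'
from h import *
st()
c=cam('wrist','w12.png'); find(c,'wrist',['stake1'],4); st()
s=cam('scene','s12.png'); find(s,'scene',['stake1'],7)
E
```

```text
time_s: 23.6
eef_pos: [0.649, 0.0002, 0.1925]
eef_rot: [0.0, -0.09, 0.996, -0.0]
wrist_force: [-0.3, -0.4, -0.9]
opening: 0.531
t 23.6 tcp [6.490e+02 2.000e-01 1.925e+02] yawY 100.3 open 0.530820120283619 F [-0.3 -0.4 -0.9]
wrist stake1 0.9 [ 669 -319   -6] px [ 26 153]
wrist stake1 0.88 [645  -4  15] px [274 182]
wrist stake1 0.72 [ 538 -227    4] px [94 52]
wrist stake1 0.65 [ 717 -249   -1] px [ 80 199]
t 23.7 tcp [ 6.515e+02 -2.000e-01  1.960e+02] yawY 100.3 open 0.5282457109884944 F [0.8 0.9 0.1]
scene stake1 0.94 [ 710 -255   -5] px [196 275]
scene stake1 0.83 [ 531 -231    0] px [193 216]
scene stake1 0.76 [ 756 -316    1] px [175 296]
scene stake1 0.74 [ 454 -213    0] px [195 193]
scene stake1 0.69 [ 568 -336    3] px [156 235]
scene stake1 0.59 [651   0  18] px [285 231]
scene stake1 0.59 [ 670 -315   -3] px [170 267]
```

Stake A reads home: z ≈ 15–18 mm against a 20 mm floor, near the pocket centre. Next is the cone, C, with the jaws turned to 10°.

```bash
python3 -m pendant '[[[-12,-20,0,-10,55],[-13,-25,0,-10,55],[-13,-26,0,-10,55],[-13,-26,0,-10,55],[-13,-26,0,-10,55],[-13,-26,-4,-10,55],[-13,-26,-4,-10,55],[-13,-26,-4,-10,55]]]' && python3 -m pendant '[[[-13,-26,0,-10,55],[0,0,0,0,55],[0,0,0,0,55]]]'; python3 - <<'E'
from h import *
st(); c=cam('wrist','w13.png'); find(c,'wrist',['stake1'],7)
i=cv2.imread('pics/w13.png'); cv2.imwrite('pics/v13.png',cv2.resize(i[60:300,140:420],None,fx=2.5,fy=2.5,interpolation=2)); st()
E
```

```text
time_s: 24.8
eef_pos: [0.5444, -0.201, 0.1767]
eef_rot: [-0.001, 0.573, 0.819, -0.0]
wrist_force: [0.2, -0.4, -0.5]
opening: 0.642
time_s: 25.18
eef_pos: [0.5325, -0.226, 0.1776]
eef_rot: [-0.001, 0.64, 0.769, 0.0]
wrist_force: [-0.4, 0.5, -0.2]
opening: 0.648
t 25.175 tcp [ 532.5 -226.   177.6] yawY 10.5 open 0.6481839082893806 F [-0.4  0.5 -0.2]
wrist stake1 0.91 [ 570 -339   -2] px [289 269]
wrist stake1 0.84 [ 455 -209    1] px [216 160]
wrist stake1 0.77 [ 669 -320   -3] px [362 268]
wrist stake1 0.68 [ 717 -253    1] px [413 231]
wrist stake1 0.63 [ 534 -224    2] px [278 184]
wrist stake1 0.63 [ 757 -312   -4] px [425 273]
t 25.275 tcp [ 533.  -225.7  178.1] yawY 10.5 open 0.6425045178587777 F [ 1.  -0.1 -0.9]
```

View pics/v13.png

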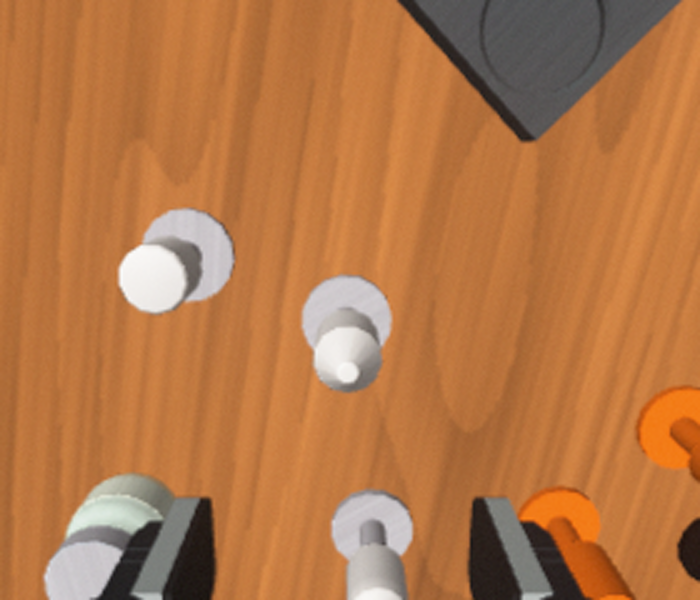

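Viewing the crop (9 so far): C's foot is at full-frame (278.8,188), its tip at (278.8,208.8); D's foot is at (215,162).

```bash
python3 - <<'E'
from h import *
c=cam('wrist')
for nm,u,v,z in (('C foot',278.8,188,.008),('C tip',278.8,208.8,.094),('D foot',215.2,162,.008),('D top',201,171.5,.076)):
    print(nm,np.round(ray(c,u,v,z)*1000,1))
st()
E
```

```text
C foot [ 535.7 -227.3    8. ]
C tip [ 535.1 -227.2   94. ]
D foot [ 455.8 -210.     8. ]
D top [ 455.7 -209.3   76. ]
t 25.325 tcp [ 533.1 -225.7  178.2] yawY 10.5 open 0.6437058534940242 F [ 0.2  0.2 -0.5]
```

```bash
python3 -m pendant '[[[1.5,-1.5,-18,0,55],[0,0,-24,0,55],[0,0,-24,0,55],[0,0,-24,0,55],[0,0,-24,0,55],[0,0,-24,0,55],[0,0,0,0,55],[0,0,0,0,0]]]' && python3 -m pendant '[[[0,0,0,0,0],[0,0,0,0,0],[0,0,0,0,0],[0,0,5,0,0],[0,0,10,0,0],[0,0,15,0,0],[0,0,20,0,0]]]' && python3 -m pendant '[[[0,0,30,0,0],[0,0,30,0,0],[0,0,30,0,0],[0,0,20,0,0],[0,0,0,0,0],[0,0,0,0,0]]]'; python3 - <<'E'
from h import *
st()
E
```

```text
time_s: 26.32
eef_pos: [0.5346, -0.2282, 0.0408]
eef_rot: [0.0, 0.64, 0.768, 0.0]
wrist_force: [-0.0, 0.8, -0.2]
opening: 0.448
time_s: 27.2
eef_pos: [0.534, -0.2281, 0.0915]
eef_rot: [-0.0, 0.641, 0.768, -0.0]
wrist_force: [-0.4, -0.7, -1.9]
opening: 0.247
time_s: 27.95
eef_pos: [0.5338, -0.2279, 0.2]
eef_rot: [-0.001, 0.64, 0.768, -0.0]
wrist_force: [-0.3, -0.4, -2.5]
opening: 0.253
t 27.95 tcp [ 533.8 -227.9  200. ] yawY 10.3 open 0.25341164248027076 F [-0.3 -0.4 -2.5]
```

```bash
python3 -m pendant '[[[3,36,6,0,0],[3,36,6,0,0],[3,36,6,0,0],[3,36,6,0,0],[4,36,0,0,0],[4,36,0,0,0],[4,36,0,0,0],[4,36,0,0,0]]]' && python3 -m pendant '[[[0,0,-25,0,0],[0,0,-25,0,0],[0,0,-25,0,0],[0,0,-25,0,0],[0,0,-22,0,0],[0,0,0,0,0],[0,0,0,0,0]]]'; python3 - <<'E'
from h import *
st()
c=cam('wrist','w14.png'); find(c,'wrist',['pocket0'],4)
s=cam('scene','s14.png'); find(s,'scene',['stake1'],8)
a=cv2.imread('pics/w14.png'); b=cv2.imread('pics/s14.png')
cv2.imwrite('pics/v14.png',np.hstack([cv2.resize(a[80:330,150:400],None,fx=1.6,fy=1.6),cv2.resize(b[130:270,220:360],(400,400),interpolation=2)]))
E
```

```text
time_s: 28.95
eef_pos: [0.5614, 0.061, 0.223]
eef_rot: [-0.001, 0.641, 0.768, -0.001]
wrist_force: [0.0, 0.9, -1.8]
opening: 0.212
time_s: 29.82
eef_pos: [0.5624, 0.0597, 0.1028]
eef_rot: [-0.0, 0.64, 0.768, -0.0]
wrist_force: [0.2, 1.1, -2.3]
opening: 0.173
t 29.825 tcp [562.4  59.7 102.8] yawY 10.3 open 0.17290705311051593 F [ 0.2  1.1 -2.3]
wrist pocket0 0.71 [585 -91  19] px [272 340]
wrist pocket0 0.62 [505 -28  16] px [206 277]
scene stake1 0.84 [ 455 -213    2] px [194 193]
scene stake1 0.84 [653  -3  20] px [285 231]
scene stake1 0.79 [ 713 -253   -4] px [197 276]
scene stake1 0.76 [ 670 -317    0] px [169 267]
scene stake1 0.67 [ 566 -336    1] px [157 235]
scene stake1 0.67 [559  62  58] px [299 190]
scene stake1 0.56 [ 758 -314    1] px [176 296]
```

View pics/v14.png

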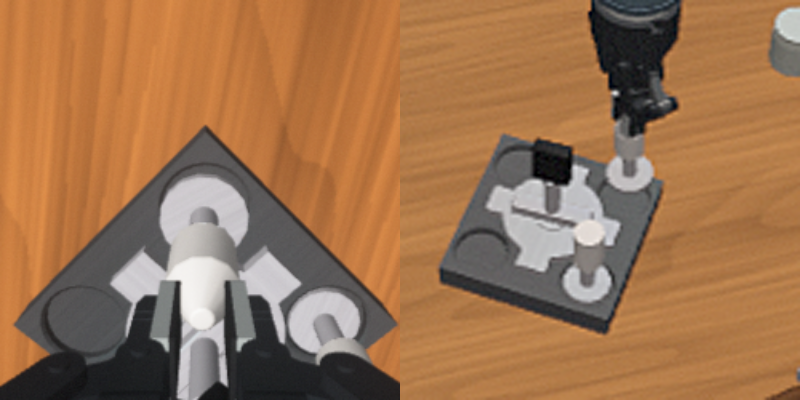

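C has slipped downwards in the grip: the opening is shrinking and the pads are now near the cone. It hangs straight over its pocket, so I lower it at once.

```bash
python3 -m pendant '[[[0,0,-14,0,0],[0,0,-12,0,0]]]';  python3 - <<'E'
from h import *
st()
s=cam('scene','s15.png'); find(s,'scene',['stake1'],8)
c=cam('wrist','w15.png')
a=cv2.imread('pics/w15.png'); b=cv2.imread('pics/s15.png')
cv2.imwrite('pics/v15.png',np.hstack([cv2.resize(a[80:330,150:400],None,fx=1.6,fy=1.6),cv2.resize(b[150:220,260:330],(400,400),interpolation=2)]))
E
```

```text
time_s: 30.28
eef_pos: [0.562, 0.0598, 0.0756]
eef_rot: [-0.0, 0.64, 0.768, -0.0]
wrist_force: [-0.2, 0.7, -2.8]
opening: 0.17
t 30.275 tcp [562.   59.8  75.6] yawY 10.3 open 0.16959213251174235 F [-0.2  0.7 -2.8]
scene stake1 0.83 [ 758 -317    1] px [174 297]
scene stake1 0.74 [563  62  25] px [298 198]
scene stake1 0.66 [651   0  18] px [285 231]
scene stake1 0.59 [ 456 -213    2] px [195 193]
scene stake1 0.56 [ 673 -316    2] px [170 267]
scene stake1 0.55 [ 568 -337    1] px [156 236]
scene stake1 0.54 [ 710 -254   -4] px [196 275]
```

View pics/v15.png

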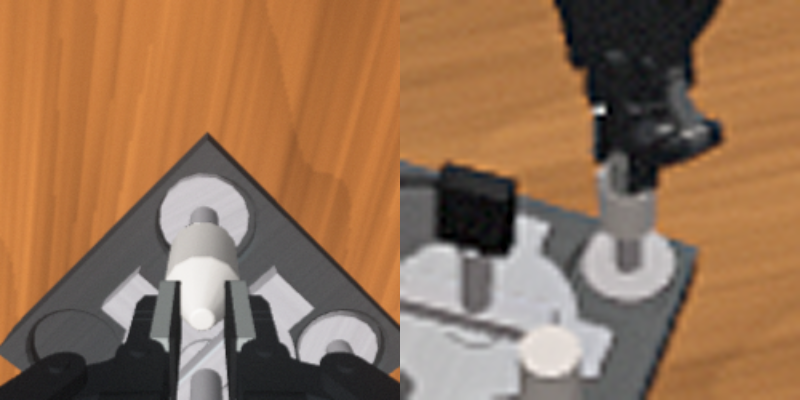

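The foot is just above the pocket and concentric with it. I lower until contact.

```bash
python3 -m pendant '[[[0,0,-3,0,0],[0,0,0,0,0]]]' && python3 -m pendant '[[[0,0,-3,0,0],[0,0,0,0,0]]]' && python3 -m pendant '[[[0,0,-3,0,0],[0,0,0,0,0]]]'
```

```text
time_s: 30.68
eef_pos: [0.5631, 0.0594, 0.0744]
eef_rot: [0.001, 0.64, 0.768, 0.0]
wrist_force: [0.5, -1.6, 3.2]
opening: 0.171
time_s: 30.92
eef_pos: [0.5652, 0.0584, 0.0737]
eef_rot: [0.003, 0.64, 0.768, 0.001]
wrist_force: [-0.8, -4.5, 13.1]
opening: 0.173
time_s: 31.18
eef_pos: [0.5674, 0.0572, 0.0731]
eef_rot: [0.005, 0.64, 0.768, 0.002]
wrist_force: [-2.7, -8.0, 23.8]
opening: 0.17
```

```bash
python3 -m pendant '[[[0,0,7,0,0],[0,0,0,0,0],[0,0,0,0,45],[0,0,0,0,45],[0,0,0,0,45],[0,0,0,0,45],[0,0,0,0,45]]]' ; python3 -m pendant '[[[0,0,15,0,45],[0,0,20,0,45],[0,0,30,0,45],[0,0,30,0,45],[0,0,30,0,45],[0,0,0,0,45],[0,0,0,0,45]]]'; python3 - <<'E'
from h import *
st()
s=cam('scene','s16.png'); find(s,'scene',['stake1'],8)
c=cam('wrist','w16.png'); find(c,'wrist',['stake1'],5)
a=cv2.imread('pics/w16.png'); b=cv2.imread('pics/s16.png')
cv2.imwrite('pics/v16.png',np.hstack([cv2.resize(a[80:330,150:400],None,fx=1.6,fy=1.6),cv2.resize(b[150:250,230:330],(400,400),interpolation=2)]))
E
```

```text
time_s: 32.05
eef_pos: [0.5623, 0.0598, 0.0745]
eef_rot: [-0.0, 0.64, 0.768, -0.0]
wrist_force: [0.5, -0.1, 0.3]
opening: 0.526
time_s: 32.92
eef_pos: [0.562, 0.0598, 0.1994]
eef_rot: [-0.0, 0.64, 0.768, -0.0]
wrist_force: [-1.5, -0.1, -0.8]
opening: 0.527
t 32.925 tcp [562.   59.8 199.4] yawY 10.3 open 0.5271928423815894 F [-1.5 -0.1 -0.8]
scene stake1 0.87 [651   1  16] px [286 231]
scene stake1 0.74 [ 672 -318    0] px [169 267]
scene stake1 0.72 [ 757 -316   -1] px [175 296]
scene stake1 0.71 [ 567 -338    1] px [156 235]
scene stake1 0.61 [ 713 -256   -5] px [195 277]
scene stake1 0.6 [ 452 -212    4] px [194 192]
scene stake1 0.59 [557  61  25] px [297 197]
wrist stake1 0.93 [563  68  27] px [280 180]
wrist stake1 0.65 [645  -2  17] px [330 240]
wrist stake1 0.49 [654   1  16] px [338 239]
```

View pics/v16.png

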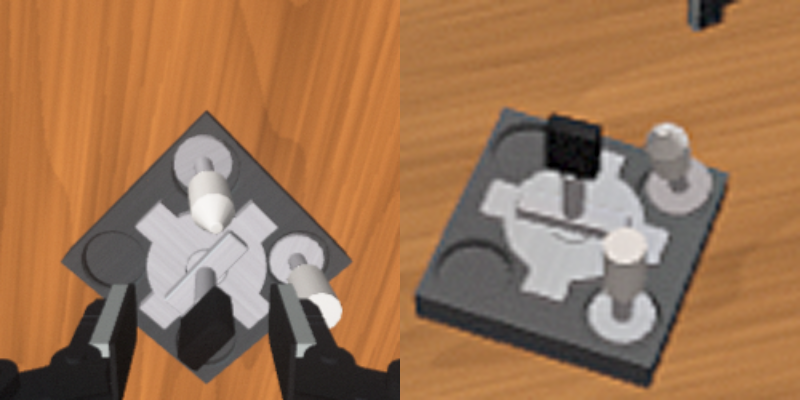

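C is not home. The wrist crop shows its foot at (276,182), displaced outward, and its tip at (281,221), leaning towards the axis. I measure the lean and re-grip radially so the pads straighten it.

```bash
python3 - <<'E'
from h import *
st()
c=imaging.camera('wrist'); c=cam('wrist')
for nm,u,v,z in (('foot',276.5,182,.030),('tip',281.5,220,.114),('head low end',281,196,.066)):
    print(nm,np.round(ray(c,u,v,z)*1000,1))
img=c['img'].astype(int); s=img.max(-1)-img.min(-1)
s2=cam('scene')
# scene crop: foot (677,187)/4 , tip (665,130)/4
for nm,u,v,z in (('foot',230+277/4,150+187/4,.030),('tip',230+266/4,150+127/4,.114)):
    print('scene',nm,np.round(ray(s2,u,v,z)*1000,1))
E
```

```text
t 33.125 tcp [561.5  59.8 198.3] yawY 10.3 open 0.5255275815985624 F [-0.4 -0.   0.2]
foot [560.   65.3  30. ]
tip [568.3  47.7 114. ]
head low end [566.4  58.4  66. ]
scene foot [561.5  64.6  30. ]
scene tip [569.9  51.  114. ]
```

```bash
python3 -m pendant '[[[4,-2,0,-10,45],[0,0,0,-10,45],[0,0,0,-10,45],[0,0,0,-10,45],[0,0,0,-10,45],[0,0,0,-10,45],[0,0,0,-10,45],[0,0,0,-10,45]]]' && python3 -m pendant '[[[0,0,0,-10,50],[0,0,-20,0,50],[0,0,-20,0,50],[0,0,-15,0,50],[0,0,-10,0,50],[0,0,0,0,50]]]'; python3 - <<'E'
from h import *
st()
s=cam('scene','s17.png'); c=cam('wrist','w17.png'); t=cam('top','t17.png')
a=cv2.imread('pics/w17.png'); b=cv2.imread('pics/s17.png')
cv2.imwrite('pics/v17.png',np.hstack([cv2.resize(a[80:330,150:400],None,fx=1.6,fy=1.6),cv2.resize(b[150:250,230:330],(400,400),interpolation=2)]))
E
```

```text
time_s: 34.28
eef_pos: [0.5662, 0.0578, 0.1993]
eef_rot: [-0.0, 0.985, 0.174, -0.0]
wrist_force: [0.2, -0.5, 0.2]
opening: 0.526
time_s: 35.02
eef_pos: [0.5659, 0.0578, 0.1338]
eef_rot: [-0.0, 0.996, 0.09, -0.001]
wrist_force: [-0.0, -0.6, -0.1]
opening: 0.587
t 35.025 tcp [565.9  57.8 133.8] yawY -79.7 open 0.5865938821733028 F [-0.  -0.6 -0.1]
```

View pics/v17.png

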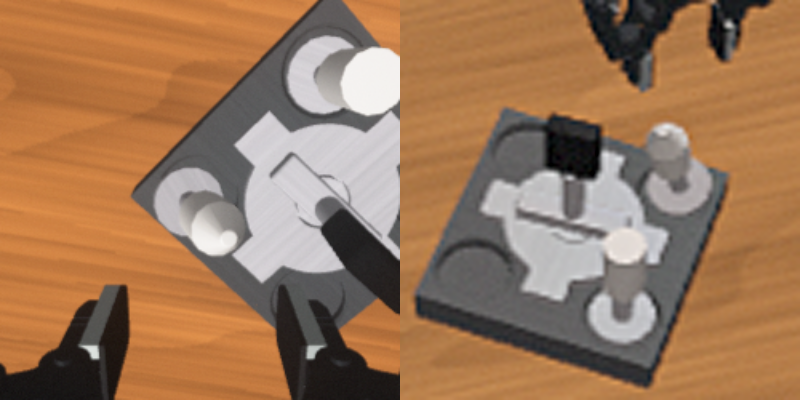

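The wrist crop shows the tilted cone between the open jaws, and the spanner clear of the right finger. My earlier picture count was off: this was the sixteenth view, so I work from numbers only from here. I grip radially and lift a little.

```bash
python3 -m pendant '[[[0,-0.5,-20,0,50],[0,0,-20,0,50],[0,0,-18,0,50],[0,0,0,0,50]]]' && python3 -m pendant '[[[0,0,-8,0,50],[0,0,-6,0,50],[0,0,0,0,50],[0,0,0,0,50]]]' && python3 -m pendant '[[[0,0,0,0,0],[0,0,0,0,0],[0,0,0,0,0],[0,0,0,0,0],[0,0,0,0,0]]]' && python3 -m pendant '[[[0,0,5,0,0],[0,0,10,0,0],[0,0,10,0,0],[0,0,0,0,0],[0,0,0,0,0]]]'; python3 - <<'E'
from h import *
st()
for n in ('scene','wrist','top'):
    c=cam(n,n+'18.png'); find(c,n,['stake1'],7); find(c,n,['spanner'],1)
st()
E
```

```text
time_s: 35.67
eef_pos: [0.5653, 0.0573, 0.0753]
eef_rot: [-0.0, 0.996, 0.09, -0.001]
wrist_force: [-0.6, 0.1, -0.0]
opening: 0.588
time_s: 36.17
eef_pos: [0.5665, 0.0573, 0.0628]
eef_rot: [0.0, 0.996, 0.09, 0.0]
wrist_force: [0.4, -0.5, -0.7]
opening: 0.586
time_s: 36.8
eef_pos: [0.5673, 0.0567, 0.0636]
eef_rot: [0.001, 0.996, 0.09, 0.001]
wrist_force: [-0.4, -3.2, 5.6]
opening: 0.269
time_s: 37.42
eef_pos: [0.5662, 0.0573, 0.0875]
eef_rot: [-0.0, 0.996, 0.09, -0.0]
wrist_force: [-0.1, 0.2, -1.8]
opening: 0.265
t 37.425 tcp [566.2  57.3  87.5] yawY -79.7 open 0.26522613213636503 F [-0.1  0.2 -1.8]
scene stake1 0.91 [ 757 -313    1] px [176 296]
scene stake1 0.82 [ 671 -315    1] px [170 266]
scene stake1 0.73 [556  65  48] px [299 191]
scene stake1 0.68 [ 571 -335   -2] px [157 237]
scene stake1 0.67 [ 454 -213    1] px [195 193]
scene stake1 0.64 [ 711 -253   -2] px [197 275]
scene stake1 0.57 [653   3  17] px [287 231]
scene spanner 0.84 [575 -17  43] px [272 204]
wrist stake1 0.76 [646  -1  15] px [363 132]
wrist stake1 0.71 [ 455 -212    4] px [499 343]
wrist stake1 0.65 [561  65  51] px [265 229]
wrist stake1 0.49 [562 297  -1] px [ 15 165]
wrist spanner 0.63 [572 -17  38] px [365 227]
top stake1 0.9 [ 758 -322   -2] px [408 162]
top stake1 0.78 [ 715 -252    0] px [381 178]
top stake1 0.69 [ 562 -338    2] px [416 239]
top stake1 0.68 [ 455 -209   -1] px [364 281]
top stake1 0.68 [576 -11   3] px [285 232]
top stake1 0.56 [646  -1  20] px [281 203]
top stake1 0.55 [ 665 -317    2] px [407 198]
top spanner 0.61 [573 -16  43] px [287 232]
t 37.875 tcp [566.3  57.2  87.5] yawY -79.7 open 0.2693190000166633 F [ 0.3  1.1 -2.2]
```

```bash
cat > foot.py <<'E'
from h import *
def foot(c,sx,sy,z,rng=10):
    g=np.arange(-.045,.045,.0005); X,Y=np.meshgrid(sx+g,sy+g,indexing='ij')
    p=(np.stack([X,Y,np.full_like(X,z)],-1)-c['o'])@c['R']
    w=cv2.remap(c['img'],(c['cx']+c['f']*p[...,0]/p[...,2]).astype(np.float32),(c['cy']+c['f']*p[...,1]/p[...,2]).astype(np.float32),1).astype(int)
    m=((w.max(-1)-w.min(-1)<45)&(w.mean(-1)>110)).astype(float)
    k=np.zeros((111,111)); h=np.hypot(*np.meshgrid(np.arange(-55,56)/2,np.arange(-55,56)/2))
    k[h<22]=1/(h<22).sum(); o=(h>22)&(h<26); k[o]=-1/o.sum()
    f=cv2.filter2D(m,-1,k,borderType=cv2.BORDER_REFLECT)
    f[(abs(X-sx)>rng/1e3)|(abs(Y-sy)>rng/1e3)]=-9
    i=np.unravel_index(f.argmax(),f.shape); return round(X[i]*1e3,1),round(Y[i]*1e3,1),round(f[i],2)
E
python3 - <<'E'
from foot import *
for n in ('scene','wrist','top'):
    c=cam(n)
    print(n,'A',foot(c,.649,0,.028),'C',[(z,foot(c,.560,.063,z/1e3)) for z in (50,54,58)])
st()
E
```

```text
scene A (np.float64(650.5), np.float64(-1.0), np.float64(0.56)) C [(50, (np.float64(558.5), np.float64(66.0), np.float64(0.51))), (54, (np.float64(561.0), np.float64(65.0), np.float64(0.51))), (58, (np.float64(563.5), np.float64(64.0), np.float64(0.52)))]
wrist A (np.float64(649.0), np.float64(1.0), np.float64(0.7)) C [(50, (np.float64(559.0), np.float64(66.5), np.float64(0.63))), (54, (np.float64(560.5), np.float64(66.5), np.float64(0.67))), (58, (np.float64(561.5), np.float64(66.5), np.float64(0.7)))]
top A (np.float64(652.5), np.float64(-3.5), np.float64(0.33)) C [(50, (np.float64(569.5), np.float64(53.0), np.float64(0.08))), (54, (np.float64(569.5), np.float64(53.0), np.float64(0.1))), (58, (np.float64(569.5), np.float64(53.0), np.float64(0.12)))]
t 38.025 tcp [566.3  57.3  87.5] yawY -79.7 open 0.2672867023750497 F [-0.7 -0.5 -1.3]
```

```bash
python3 -m pendant '[[[1,-5.5,0,0,0],[0,0,-8,0,0],[0,0,-6,0,0],[0,0,-4,0,0],[0,0,0,0,0]]]' && python3 -m pendant '[[[0,0,-2,0,0],[0,0,0,0,0]]]' && python3 -m pendant '[[[0,0,-2,0,0],[0,0,0,0,0]]]'; python3 - <<'E'
from foot import *
for n in ('scene','wrist'):
    c=cam(n); print(n,foot(c,.562,.060,.034),foot(c,.562,.060,.030)); find(c,n,['stake1'],8)
st()
E
```

```text
time_s: 38.65
eef_pos: [0.5669, 0.0519, 0.069]
eef_rot: [-0.0, 0.996, 0.09, -0.001]
wrist_force: [0.7, -0.1, -2.3]
opening: 0.273
time_s: 38.9
eef_pos: [0.5673, 0.0518, 0.0676]
eef_rot: [0.0, 0.996, 0.09, 0.0]
wrist_force: [-0.2, 0.4, -2.8]
opening: 0.268
time_s: 39.15
eef_pos: [0.5672, 0.0518, 0.0655]
eef_rot: [-0.0, 0.996, 0.09, -0.0]
wrist_force: [0.6, 0.3, -1.9]
opening: 0.264
scene (np.float64(563.5), np.float64(59.5), np.float64(0.45)) (np.float64(561.0), np.float64(60.5), np.float64(0.45))
scene stake1 0.93 [ 715 -252   -4] px [197 277]
scene stake1 0.78 [ 670 -320    2] px [168 267]
scene stake1 0.77 [558  60  26] px [297 197]
scene stake1 0.77 [ 758 -317   -2] px [175 297]
scene stake1 0.76 [ 454 -214    4] px [194 192]
scene stake1 0.68 [560 -42  43] px [262 202]
scene stake1 0.6 [ 570 -336    3] px [156 236]
scene stake1 0.55 [650   1  21] px [286 230]
wrist (np.float64(562.0), np.float64(61.0), np.float64(0.67)) (np.float64(560.5), np.float64(61.0), np.float64(0.62))
wrist stake1 0.87 [ 455 -209    1] px [503 357]
wrist stake1 0.87 [565  59  30] px [266 226]
wrist stake1 0.8 [644  -1  17] px [363 137]
wrist stake1 0.37 [576 -13  37] px [362 232]
wrist stake1 0.3 [423 283  -5] px [ 22 307]
t 39.35 tcp [567.4  51.8  65.6] yawY -79.7 open 0.26948615027564116 F [ 0.  -0.1 -1.7]
```

```bash
python3 -m pendant '[[[0,0,-2,0,0],[0,0,0,0,0]]]' && python3 -m pendant '[[[0,0,-2,0,0],[0,0,0,0,0]]]' && python3 -m pendant '[[[0,0,-2,0,0],[0,0,0,0,0]]]'
```

```text
time_s: 39.6
eef_pos: [0.5671, 0.0518, 0.0633]
eef_rot: [-0.0, 0.996, 0.09, -0.0]
wrist_force: [-0.0, 0.6, -2.4]
opening: 0.271
time_s: 39.85
eef_pos: [0.5673, 0.0518, 0.0615]
eef_rot: [-0.0, 0.996, 0.09, -0.0]
wrist_force: [-1.2, -0.4, -2.0]
opening: 0.273
time_s: 40.1
eef_pos: [0.5688, 0.0518, 0.0612]
eef_rot: [0.0, 0.996, 0.09, 0.002]
wrist_force: [-0.5, 0.2, 5.7]
opening: 0.274
```

```bash
python3 -m pendant '[[[0,0,1,0,50],[0,0,0,0,50],[0,0,0,0,50],[0,0,0,0,50],[0,0,0,0,50]]]' && python3 -m pendant '[[[0,0,10,0,50],[0,0,20,0,50],[0,0,30,0,50],[0,0,30,0,50],[0,0,30,0,50],[0,0,0,0,50],[0,0,0,0,50]]]'; python3 - <<'E'
from foot import *
for n in ('scene','wrist'):
    c=cam(n,n+'19.png'); print(n,foot(c,.562,.060,.028),foot(c,.649,0,.028)); find(c,n,['stake1'],8); find(c,n,['stake1'],8,tip=False);find(c,n,['spanner'],1)
    # tip expected px if upright at pocket
    print('tip exp px',px(c,[.5618,.0599,.114]))
    s=c['img'].astype(int); u,v=px(c,[.5618,.0599,.105]).astype(int)
    np.save(n+'19.npy',c['img'])
st()
E
```

```text
time_s: 40.72
eef_pos: [0.5673, 0.0518, 0.0605]
eef_rot: [-0.0, 0.996, 0.09, -0.0]
wrist_force: [0.0, 1.7, 0.7]
opening: 0.588
time_s: 41.6
eef_pos: [0.5668, 0.0517, 0.1801]
eef_rot: [-0.0, 0.996, 0.09, -0.0]
wrist_force: [0.8, 0.7, -1.3]
opening: 0.585
scene (np.float64(563.0), np.float64(62.0), np.float64(0.47)) (np.float64(650.5), np.float64(-1.0), np.float64(0.55))
scene stake1 0.92 [ 708 -251    0] px [197 273]
scene stake1 0.88 [650   2  18] px [286 230]
scene stake1 0.86 [562  59  20] px [297 200]
scene stake1 0.82 [ 453 -213    3] px [194 192]
scene stake1 0.77 [ 667 -319   -1] px [168 266]
scene stake1 0.72 [ 569 -338    2] px [156 236]
scene stake1 0.61 [ 756 -317   -1] px [174 296]
scene stake1 0.86 [658  -1  69] px [286 223]
scene stake1 0.86 [ 765 -315   44] px [173 291]
scene stake1 0.67 [570  56  40] px [297 198]
scene stake1 0.55 [ 464 -213   22] px [194 191]
scene stake1 0.55 [ 719 -252   40] px [195 270]
scene stake1 0.53 [ 578 -335   27] px [156 233]
scene stake1 0.32 [801 186  21] px [370 263]
scene spanner 0.86 [575 -15  43] px [273 204]
tip exp px [298.89446514 178.70752246]
wrist (np.float64(562.0), np.float64(61.5), np.float64(0.69)) (np.float64(649.0), np.float64(1.0), np.float64(0.69))
wrist stake1 0.85 [563  64  20] px [266 188]
wrist stake1 0.76 [ 456 -211    0] px [445 292]
wrist stake1 0.7 [644  -3  17] px [337 129]
wrist stake1 0.83 [645   7 103] px [346 129]
wrist stake1 0.77 [ 458 -205   46] px [461 311]
wrist stake1 0.73 [ 711 -237    7] px [552 106]
wrist stake1 0.6 [568  62  87] px [266 200]
wrist stake1 0.41 [ 566 -316    4] px [554 235]
wrist spanner 0.62 [574 -16  37] px [336 195]
tip exp px [265.99990932 216.14201797]
t 42.0 tcp [567.1  51.8 180.1] yawY -79.7 open 0.5838849455458852 F [-0.8  0.7 -0.3]
```

```bash
python3 - <<'E'
from foot import *
c=cam('wrist'); g=c['img'].mean(-1).astype(int)
for z in (.020,.028,.064,.096,.114): print(z,px(c,[.5618,.0605,z]).round(1))
for y in range(166,226,3): print(y,' '.join(f'{v:3d}' for v in g[y,238:296:2]))
s=cam('scene'); g=s['img'].mean(-1).astype(int)
for z in (.020,.028,.064,.096,.114): print(z,px(s,[.5618,.0605,z]).round(1),'A',px(s,[.649,-.0005,z]).round(1))
for y in range(172,212,2): print(y,' '.join(f'{v:3d}' for v in g[y,282:316]))
E
```

```text
0.02 [268.1 190.7]
0.028 [267.9 192.4]
0.064 [266.9 200.9]
0.096 [265.9 210.2]
0.114 [265.2 216.4]
166 129 128 127 129 129 127 129 126  86  68  91  91  91  91  90  91  92  93  93  91  92  90  95  91  93  92 114 209 207
169 131 130 130 129 129 127 122  58  90  92  90  92  86  82  86  85  87  87  90  96  95  91  90  94  90  91  94  94 179
172 127 131 131 133 133  92  71  92  91  83  81  89  93  93  93  93  94  92  90  94  88  91  92  93  88  92  93  94  95
175 133 132 132 124  61  91  92  82  82  88  92 134 189 194 203 197 200 184 106  89  88  94  91  93  93  91  93  92  91
178 129 133  92  72  91  89  80  79 111 200 211 208 204 204 207 210 206 211 205 201 180  88  95  94  91  97  89  91  92
181 119  56  91  95  91  84  75 155 208 215 210 211 208 203 206 205 208 207 214 204 202 200 127  89  93  93  95  92  93
184  63  93  91  92  90  69 147 213 208 210 214 209 213 210 202 204 205 208 208 211 204 204 204 130  90  95  94  94 101
187  92  95  95  95  88  85 214 211 212 211 211 215 209 170 132 135 192 206 207 208 211 204 203 190  88  92  89  94 130
190  93  92  96  96  78 123 213 214 211 2
[... 3677 characters left out ...]

202 192 187 188 191 193 197 197 193 163  79  93 156 198 198 194 197 197 197 197 198 198 184 129  84  86 105  88  42 101 131 130 127 126 127
204 193 193 194 195 185 173 196 200 184 108  89  92  90  89 105 121 119 122 108  91  91  93  91  95 106  85  52 101 131 129 125 128 126 126
206 193 192 194 196 176 154 198 194 193 176 154 130 105 104  94  92  95  96  99  99  99 103 102 106  89  42  87 131 125 126 123 124 121 123
208 197 224 220 221 221 222 224 221 205 194 195 195 198 208 196 114  97 100 100  99  98 100 105  99  67  73 118 126 121 120 124 120 122 121
210 221 218 218 218 218 219 219 221 218 205 190 192 198 199 159  90  99  99  99 101  99 102 100  66  57 111 131 124 124 124 125 121 124 122
```

C is upright and home: in the scene image its tip shows at (299,178), expected (299.1,178.7), with the foot at the pocket centre. Next is the dome, B.

```bash
python3 -m pendant '[[[0,-37,8,10,55],[0,-44,0,10,55],[0,-44,0,10,55],[0,-44,0,10,55],[0,-44,0,10,55],[0,-44,0,10,55],[0,-44,0,10,55],[1,-44,0,10,55]]]' && python3 -m pendant '[[[1,-44,-8,10,55],[0,0,0,0,55],[0,0,0,0,55]]]'; python3 - <<'E'
from foot import *
st(); c=cam('wrist','w20.png'); print('B',foot(c,.5685,-.3375,.008),'D',foot(c,.4565,-.210,.008)); find(c,'wrist',['stake1'],5); st()
E
```

```text
time_s: 43.1
eef_pos: [0.5682, -0.2947, 0.1886]
eef_rot: [0.0, 0.703, 0.711, 0.0]
wrist_force: [1.0, 0.3, -0.2]
opening: 0.648
time_s: 43.48
eef_pos: [0.5692, -0.3367, 0.1802]
eef_rot: [-0.001, 0.641, 0.767, 0.0]
wrist_force: [0.9, 0.6, -0.4]
opening: 0.646
t 43.475 tcp [ 569.2 -336.7  180.2] yawY 10.2 open 0.6457098161014313 F [ 0.9  0.6 -0.4]
B (np.float64(569.0), np.float64(-337.5), np.float64(0.73)) D (np.float64(455.0), np.float64(-210.5), np.float64(0.55))
wrist stake1 0.97 [ 716 -249    0] px [412 135]
wrist stake1 0.92 [ 456 -208    0] px [195  53]
wrist stake1 0.9 [ 760 -312   -1] px [430 192]
wrist stake1 0.82 [ 571 -338    1] px [278 186]
wrist stake1 0.61 [ 669 -320   -2] px [357 185]
t 43.575 tcp [ 569.6 -336.   180.8] yawY 10.3 open 0.6431473619842357 F [-0.6  1.5 -0.5]
```

```bash
python3 -m pendant '[[[0,-1,-20,0,55],[0,0,-24,0,55],[0,0,-24,0,55],[0,0,-24,0,55],[0,0,-24,0,55],[0,0,-24,0,55],[0,0,0,0,55],[0,0,0,0,0]]]' && python3 -m pendant '[[[0,0,0,0,0],[0,0,0,0,0],[0,0,0,0,0],[0,0,5,0,0],[0,0,10,0,0],[0,0,15,0,0],[0,0,20,0,0]]]' && python3 -m pendant '[[[0,0,20,0,0],[0,0,20,0,0],[0,0,20,0,0],[0,0,10,0,0],[0,0,0,0,0],[0,0,0,0,0]]]'; python3 - <<'E'
from h import *
st()
E
```

```text
time_s: 44.58
eef_pos: [0.5696, -0.338, 0.041]
eef_rot: [0.0, 0.64, 0.768, -0.0]
wrist_force: [-0.2, -0.3, -0.2]
opening: 0.445
time_s: 45.45
eef_pos: [0.5692, -0.3381, 0.0916]
eef_rot: [-0.0, 0.64, 0.768, 0.0]
wrist_force: [0.8, -0.2, -1.5]
opening: 0.246
time_s: 46.2
eef_pos: [0.5688, -0.3378, 0.1595]
eef_rot: [-0.001, 0.641, 0.768, 0.0]
wrist_force: [0.5, 0.3, -3.3]
opening: 0.246
t 46.2 tcp [ 568.8 -337.8  159.5] yawY 10.3 open 0.2458675106051604 F [ 0.5  0.3 -3.3]
```

```bash
python3 -m pendant '[[[2,31,0,0,0],[2,31,0,0,0],[2,31,0,0,0],[2,31,0,0,0],[3,31,0,0,0],[3,31,0,0,0],[3,32,0,0,0],[3,32,0,0,0]]]' && python3 -m pendant '[[[0,0,-20,0,0],[0,0,-20,0,0],[0,0,-15,0,0],[0,0,0,0,0],[0,0,0,0,0]]]'; python3 - <<'E'
from foot import *
st()
z=monitor.get_obs()['eef_pos'][2]-.0405
for n in ('wrist','scene'):
    c=cam(n,n+'21.png'); print(z,foot(c,.5886,-.0877,z+.008)); find(c,n,['stake1'],7)
st()
E
```

```text
time_s: 47.2
eef_pos: [0.5887, -0.087, 0.1594]
eef_rot: [-0.001, 0.641, 0.768, -0.0]
wrist_force: [1.7, -0.3, -2.2]
opening: 0.246
time_s: 47.82
eef_pos: [0.5897, -0.0886, 0.106]
eef_rot: [0.0, 0.641, 0.768, 0.0]
wrist_force: [0.4, 0.8, -2.0]
opening: 0.242
t 47.825 tcp [589.7 -88.6 106. ] yawY 10.3 open 0.24195161548376148 F [ 0.4  0.8 -2. ]
0.06553854348063215 (np.float64(588.6), np.float64(-86.2), np.float64(0.74))
wrist stake1 0.94 [592 -85  64] px [280 218]
wrist stake1 0.67 [563  62  22] px [277  17]
wrist stake1 0.65 [642   3  16] px [355 116]
wrist stake1 0.58 [ 455 -213   -3] px [139 284]
0.06553854348063215 (np.float64(591.6), np.float64(-89.2), np.float64(0.48))
scene stake1 0.91 [653   0  18] px [285 231]
scene stake1 0.78 [559  61  21] px [298 198]
scene stake1 0.69 [588 -85  65] px [248 209]
scene stake1 0.65 [ 757 -314    0] px [175 296]
scene stake1 0.64 [ 674 -315    0] px [170 268]
scene stake1 0.57 [ 711 -254   -4] px [196 276]
scene stake1 0.56 [ 451 -215    1] px [193 192]
t 48.025 tcp [589.9 -88.5 106.5] yawY 10.3 open 0.24807803408519918 F [ 0.2 -0.2 -1.8]
```

```bash
python3 -m pendant '[[[-0.8,0.3,-15,0,0],[0,0,-12,0,0],[0,0,-8,0,0],[0,0,-4,0,0],[0,0,0,0,0]]]' && python3 -m pendant '[[[0,0,-3,0,0],[0,0,0,0,0]]]' && python3 -m pendant '[[[0,0,-2,0,0],[0,0,0,0,0]]]' && python3 -m pendant '[[[0,0,-2,0,0],[0,0,0,0,0]]]'; python3 - <<'E'
from h import *
st()
E
```

```text
time_s: 48.65
eef_pos: [0.5884, -0.0879, 0.0662]
eef_rot: [-0.0, 0.641, 0.768, -0.0]
wrist_force: [1.3, 0.5, -3.1]
opening: 0.241
time_s: 48.9
eef_pos: [0.5885, -0.0879, 0.0636]
eef_rot: [0.0, 0.64, 0.768, 0.0]
wrist_force: [0.6, 0.2, -2.1]
opening: 0.244
time_s: 49.15
eef_pos: [0.5889, -0.088, 0.0623]
eef_rot: [0.0, 0.64, 0.768, 0.0]
wrist_force: [-0.9, 0.9, 2.4]
opening: 0.239
time_s: 49.4
eef_pos: [0.5897, -0.0884, 0.0623]
eef_rot: [0.001, 0.64, 0.768, 0.0]
wrist_force: [-5.2, 1.8, 14.7]
opening: 0.243
t 49.4 tcp [589.7 -88.4  62.3] yawY 10.4 open 0.24288077335168876 F [-5.2  1.8 14.7]
```

```bash
python3 -m pendant '[[[0,0,2,0,0],[0,0,0,0,48],[0,0,0,0,48],[0,0,0,0,48],[0,0,0,0,48]]]' && python3 -m pendant '[[[0,0,10,0,48],[0,0,25,0,48],[0,0,30,0,48],[0,0,30,0,48],[0,0,25,0,48],[0,0,0,0,48]]]'; python3 - <<'E'
from foot import *
st()
for n in ('wrist','scene'):
    c=cam(n,n+'22.png'); print(foot(c,.5886,-.0877,.028)); find(c,n,['stake1'],7)
print(px(c,[.5886,-.0877,.108]),px(c,[.5886,-.0877,.024]))
g=c['img'].mean(-1).astype(int)
for y in range(188,232,2): print(y,' '.join(f'{v:3d}' for v in g[y,232:266]))
st()
E
```

```text
time_s: 50.02
eef_pos: [0.5885, -0.0879, 0.0614]
eef_rot: [-0.0, 0.64, 0.768, -0.0]
wrist_force: [-0.1, 1.5, 0.3]
opening: 0.562
time_s: 50.78
eef_pos: [0.5903, -0.0886, 0.1847]
eef_rot: [0.003, 0.64, 0.768, 0.001]
wrist_force: [0.1, 0.2, 0.2]
opening: 0.561
t 50.775 tcp [590.3 -88.6 184.7] yawY 10.3 open 0.5609974936942814 F [0.1 0.2 0.2]
(np.float64(588.1), np.float64(-86.7), np.float64(0.67))
wrist stake1 0.88 [ 669 -319   -4] px [299 337]
wrist stake1 0.82 [645   0  17] px [338 119]
wrist stake1 0.8 [563  61  20] px [276  43]
wrist stake1 0.76 [587 -88  21] px [274 186]
wrist stake1 0.62 [ 457 -209    1] px [163 252]
(np.float64(589.6), np.float64(-87.7), np.float64(0.54))
scene stake1 0.84 [ 712 -251   -4] px [197 276]
scene stake1 0.72 [ 755 -315    1] px [175 295]
scene stake1 0.67 [ 453 -213    1] px [194 193]
scene stake1 0.63 [ 668 -314   -1] px [170 266]
scene stake1 0.61 [559  55  17] px [296 199]
scene stake1 0.59 [588 -84  24] px [249 217]
scene stake1 0.55 [650  -1  16] px [285 231]
[246.65253553 199.61802124] [247.86489854 217.50729659]
188 123 125 125 123 124 119 119
[... 2434 characters left out ...]
86 133  86  88  90  96  96  94 138 180 181 193 190 196
224 123  95  37  61  73  92  98 100 100 102  91  94  91  91  92  98  95  96  92  90  89  89  95  94  98  96  93  92  97 100 100  98  96  92
226 127 112  39  46  54  50  47  46  41  46  67  91 100  99 101  96  95  96  99  99  94  93  97  98  97  98  98  98  97  97  96  94  92  96
228 127 116  63  41  47  47  44  50  49  48  50  49  50  46  45  46  71  83  93  99 100 102  99  96  98  99  96  98  94  96  96  97  98  96
230 127 126 131 131 121 107  90  69  54  57  44  46  50  50  52  49  47  48  50  46  47  47  58  70  93 100 101 100 101  96 101  95  96  95
t 50.975 tcp [587.6 -87.6 180.1] yawY 10.3 open 0.5615544133108367 F [-0.3 -1.1 -0.3]
```

B is home and upright. Next is stake D with the jaws at 100°.

```bash
python3 -m pendant '[[[-14,-12,0,10,55],[-14,-13,0,10,55],[-15,-14,0,10,55],[-15,-14,0,10,55],[-15,-14,0,10,55],[-15,-14,0,10,55],[-15,-14,0,10,55],[-15,-14,0,10,55]]]' && python3 -m pendant '[[[-14,-13,0,10,55],[0,0,0,0,55],[0,0,0,0,55]]]'; python3 - <<'E'
from foot import *
st(); c=cam('wrist','w23.png'); print('D',foot(c,.4555,-.210,.008)); find(c,'wrist',['stake1'],2); st()
E
```

```text
time_s: 51.98
eef_pos: [0.4693, -0.1969, 0.1802]
eef_rot: [-0.001, -0.006, 1.0, 0.001]
wrist_force: [0.3, -0.2, -0.6]
opening: 0.643
time_s: 52.35
eef_pos: [0.4565, -0.2095, 0.181]
eef_rot: [-0.0, -0.088, 0.996, 0.001]
wrist_force: [-0.8, -0.2, -0.4]
opening: 0.644
t 52.35 tcp [ 456.5 -209.5  181. ] yawY 100.1 open 0.6439304769216926 F [-0.8 -0.2 -0.4]
D (np.float64(454.0), np.float64(-210.5), np.float64(0.73))
wrist stake1 0.86 [ 456 -210    2] px [276 185]
wrist stake1 0.8 [565  60  21] px [459 300]
t 52.45 tcp [ 456.8 -209.4  181.2] yawY 100.3 open 0.6466823483386422 F [ 0.3 -0.1  1.1]
```

```bash
python3 -m pendant '[[[-1.2,-0.5,-20,0,55],[0,0,-24,0,55],[0,0,-24,0,55],[0,0,-24,0,55],[0,0,-24,0,55],[0,0,-24,0,55],[0,0,0,0,55],[0,0,0,0,0]]]' && python3 -m pendant '[[[0,0,0,0,0],[0,0,0,0,0],[0,0,0,0,0],[0,0,5,0,0],[0,0,10,0,0],[0,0,15,0,0],[0,0,20,0,0]]]' && python3 -m pendant '[[[5,20,20,0,0],[6,22,20,0,0],[6,24,20,0,0],[6,24,10,0,0],[6,24,0,0,0],[6,24,0,0,0],[6,24,0,0,0],[5,21,0,0,0]]]'; python3 - <<'E'
from h import *
st()
E
```

```text
time_s: 53.45
eef_pos: [0.456, -0.2105, 0.0423]
eef_rot: [0.0, -0.09, 0.996, -0.0]
wrist_force: [0.4, -1.1, -0.2]
opening: 0.444
time_s: 54.32
eef_pos: [0.4553, -0.2104, 0.0928]
eef_rot: [0.0, -0.09, 0.996, -0.0]
wrist_force: [-0.7, 0.4, -0.3]
opening: 0.003
time_s: 55.32
eef_pos: [0.5018, -0.0266, 0.1629]
eef_rot: [0.001, -0.09, 0.996, -0.0]
wrist_force: [-0.3, -0.2, 0.1]
opening: -0.006
t 55.325 tcp [501.8 -26.6 162.9] yawY 100.4 open -0.005772499098009357 F [-0.3 -0.2  0.1]
```

The grasp missed: the fingers are shut and D was left behind. I look for it.

```bash
python3 -m pendant '[[[0,0,15,0,55],[0,0,15,0,55],[0,0,0,0,55]]]'; python3 - <<'E'
from foot import *
st(); 
for n in ('wrist','scene','top'):
    c=cam(n,n+'24.png'); find(c,n,['stake1'],8); print(foot(c,.4555,-.210,.008,20))
E
```

```text
time_s: 55.7
eef_pos: [0.5027, -0.0286, 0.1941]
eef_rot: [0.002, -0.09, 0.996, -0.001]
wrist_force: [-0.5, -0.3, 0.6]
opening: 0.633
t 55.7 tcp [502.7 -28.6 194.1] yawY 100.3 open 0.6325551624397915 F [-0.5 -0.3  0.6]
wrist stake1 0.91 [ 715 -251   -1] px [103 294]
wrist stake1 0.88 [646  -1  17] px [278 288]
wrist stake1 0.75 [560  64  24] px [340 242]
wrist stake1 0.72 [589 -84  22] px [223 243]
wrist stake1 0.62 [ 455 -214    1] px [132 117]
wrist stake1 0.61 [ 762 -310   -1] px [ 64 315]
wrist stake1 0.61 [ 669 -320   -1] px [ 54 259]
(np.float64(453.5), np.float64(-209.0), np.float64(0.75))
scene stake1 0.91 [ 758 -315    2] px [175 296]
scene stake1 0.85 [ 673 -317   -2] px [170 268]
scene stake1 0.84 [560  57  21] px [296 199]
scene stake1 0.75 [ 455 -215    3] px [194 193]
scene stake1 0.71 [ 711 -253   -4] px [196 275]
scene stake1 0.7 [650   0  18] px [285 230]
scene stake1 0.64 [587 -87  21] px [248 217]
scene stake1 0.56 [557 -41  42] px [262 201]
(np.float64(455.5), np.float64(-210.5), np.float64(0.65))
top stake1 0.79 [ 667 -315    2] px [406 197]
top stake1 0.7 [562  64  21] px [255 237]
top stake1 0.64 [579 -88  22] px [316 230]
top stake1 0.6 [ 456 -210    2] px [365 281]
top stake1 0.54 [ 718 -252    2] px [381 177]
top stake1 0.52 [644   3  19] px [280 204]
(np.float64(452.0), np.float64(-209.5), np.float64(0.89))
```

D is still standing at about (455,−210). The pads sit further back at a 28 mm opening, so I was gripping too near the top of the head. I retry 9 mm lower.

```bash
python3 -m pendant '[[[-6,-22,0,0,55],[-6,-23,0,0,55],[-6,-23,0,0,55],[-6,-23,0,0,55],[-6,-23,0,0,55],[-6,-23,0,0,55],[-6,-23,0,0,55],[-5.5,-21.5,0,0,55]]]' && python3 -m pendant '[[[0,0,-20,0,55],[0,0,-25,0,55],[0,0,-25,0,55],[0,0,-25,0,55],[0,0,-25,0,55],[0,0,-25,0,55],[0,0,-15,0,55],[0,0,0,0,55]]]' ; python3 - <<'E'
from h import *
st()
E
```

```text
time_s: 57.0
eef_pos: [0.4533, -0.2097, 0.1911]
eef_rot: [-0.0, -0.09, 0.996, 0.0]
wrist_force: [0.8, -0.6, 0.3]
opening: 0.64
time_s: 58.0
eef_pos: [0.4529, -0.2083, 0.0305]
eef_rot: [-0.001, -0.09, 0.996, 0.001]
wrist_force: [0.2, -0.2, -0.8]
opening: 0.642
t 58.0 tcp [ 452.9 -208.3   30.5] yawY 100.3 open 0.6424019986175468 F [ 0.2 -0.2 -0.8]
```

```bash
python3 -m pendant '[[[1.8,-1.5,1,0,55],[0,0,0,0,0],[0,0,0,0,0],[0,0,0,0,0],[0,0,0,0,0],[0,0,0,0,0]]]' && python3 -m pendant '[[[0,0,5,0,0],[0,0,10,0,0],[0,0,15,0,0],[0,0,20,0,0],[0,0,25,0,0],[0,0,25,0,0],[0,0,25,0,0],[0,0,0,0,0]]]' ; python3 - <<'E'
from h import *
st()
E
```

```text
time_s: 58.75
eef_pos: [0.4565, -0.2109, 0.0339]
eef_rot: [0.001, -0.09, 0.996, -0.001]
wrist_force: [-1.3, 1.2, 6.1]
opening: 0.273
time_s: 59.75
eef_pos: [0.4571, -0.2116, 0.1605]
eef_rot: [0.002, -0.09, 0.996, -0.002]
wrist_force: [0.7, -0.6, -1.6]
opening: 0.273
t 59.75 tcp [ 457.1 -211.6  160.5] yawY 100.3 open 0.2729541836844687 F [ 0.7 -0.6 -1.6]
```

```bash
python3 -m pendant '[[[5,21,0,0,0],[5,22,0,0,0],[6,23,0,0,0],[6,23,0,0,0],[6,24,0,0,0],[6,24,0,0,0],[6,24,0,0,0],[5,22,0,0,0]]]' && python3 -m pendant '[[[0,0,-20,0,0],[0,0,-20,0,0],[0,0,-20,0,0],[0,0,0,0,0],[0,0,0,0,0]]]'; python3 - <<'E'
from foot import *
st()
z=monitor.get_obs()['eef_pos'][2]-.0325
for n in ('wrist','scene'):
    c=cam(n,n+'25.png'); print(z,foot(c,.5014,-.0273,z+.008)); find(c,n,['stake1'],7)
st()
E
```

```text
time_s: 60.75
eef_pos: [0.5, -0.0264, 0.1565]
eef_rot: [-0.001, -0.09, 0.996, 0.0]
wrist_force: [0.5, 0.3, -2.8]
opening: 0.273
time_s: 61.38
eef_pos: [0.5007, -0.0275, 0.0978]
eef_rot: [0.0, -0.09, 0.996, -0.0]
wrist_force: [1.2, -0.3, -0.9]
opening: 0.274
t 61.375 tcp [500.7 -27.5  97.8] yawY 100.3 open 0.2739353415362082 F [ 1.2 -0.3 -0.9]
0.06531623355640247 (np.float64(497.4), np.float64(-27.3), np.float64(0.71))
wrist stake1 0.9 [562  61  22] px [354 284]
wrist stake1 0.8 [501 -28  64] px [276 227]
wrist stake1 0.58 [ 717 -249   -1] px [ 57 345]
wrist stake1 0.58 [652  -2  18] px [275 344]
wrist stake1 0.56 [589 -88  21] px [201 283]
wrist stake1 0.55 [645   1  14] px [279 337]
wrist stake1 0.55 [ 761 -311    1] px [  4 369]
0.06531623355640247 (np.float64(500.9), np.float64(-27.8), np.float64(0.62))
scene stake1 0.89 [ 756 -315    1] px [175 296]
scene stake1 0.77 [499 -30  66] px [260 178]
scene stake1 0.73 [ 712 -250   -5] px [198 276]
scene stake1 0.73 [ 669 -317    2] px [169 266]
scene stake1 0.7 [558  58  17] px [296 199]
scene stake1 0.61 [588 -88  24] px [248 217]
scene stake1 0.58 [651   2  19] px [286 230]
t 61.575 tcp [501.2 -27.7  98.4] yawY 100.3 open 0.2749131497795512 F [ 0.  -0.1 -1.7]
```

```bash
python3 -m pendant '[[[1,0,-15,0,0],[0,0,-12,0,0],[0,0,-8,0,0],[0,0,-4,0,0],[0,0,0,0,0]]]' && python3 -m pendant '[[[0,0,-3,0,0],[0,0,0,0,0]]]' && python3 -m pendant '[[[0,0,-2,0,0],[0,0,0,0,0]]]' && python3 -m pendant '[[[0,0,-2,0,0],[0,0,0,0,0]]]'
```

```text
time_s: 62.2
eef_pos: [0.5014, -0.0274, 0.0582]
eef_rot: [-0.0, -0.09, 0.996, 0.0]
wrist_force: [0.5, 0.5, -1.2]
opening: 0.271
time_s: 62.45
eef_pos: [0.5015, -0.0275, 0.0555]
eef_rot: [-0.0, -0.09, 0.996, 0.0]
wrist_force: [0.3, 0.9, -2.0]
opening: 0.268
time_s: 62.7
eef_pos: [0.5021, -0.0274, 0.054]
eef_rot: [0.0, -0.09, 0.996, -0.0]
wrist_force: [0.8, 0.8, 2.0]
opening: 0.269
time_s: 62.95
eef_pos: [0.5033, -0.0274, 0.0538]
eef_rot: [0.002, -0.09, 0.996, -0.0]
wrist_force: [-3.5, 3.1, 15.8]
opening: 0.274
```

Contact is at the expected seated height. I release and check all four stakes.

```bash
python3 -m pendant '[[[0,0,2,0,0],[0,0,0,0,48],[0,0,0,0,48],[0,0,0,0,48],[0,0,0,0,48]]]' && python3 -m pendant '[[[0,0,10,0,48],[0,0,25,0,48],[0,0,30,0,48],[0,0,40,0,48],[0,0,40,0,48],[0,0,0,0,48],[0,0,0,0,48]]]'; python3 - <<'E'
from foot import *
st()
P=dict(A=(.649,-.0005,.09),C=(.5618,.0599,.094),B=(.5886,-.0877,.088),D=(.5014,-.0273,.076))
for n in ('wrist','scene'):
    c=cam(n,n+'26.png')
    for k,(x,y,h) in P.items():
        print(n,k,(x*1e3,y*1e3),foot(c,x,y,.028))
    find(c,n,['spanner','ring_top'],1); find(c,n,['stake1'],7)
x,y,h=P['D'];u,v=px(c,[x,y,h+.02]);print('D top px exp',u,v)
g=c['img'].mean(-1).astype(int)
for yy in range(int(v)-6,int(v)+26,2): print(yy,int(u)-14,' '.join(f'{q:3d}' for q in g[yy,int(u)-14:int(u)+15]))
st()
E
```

```text
time_s: 63.58
eef_pos: [0.5015, -0.0274, 0.0534]
eef_rot: [-0.0, -0.09, 0.996, 0.0]
wrist_force: [0.9, 0.8, -0.1]
opening: 0.562
time_s: 64.45
eef_pos: [0.5014, -0.0273, 0.1986]
eef_rot: [0.0, -0.09, 0.996, -0.0]
wrist_force: [-0.1, -0.3, 0.0]
opening: 0.561
t 64.45 tcp [501.4 -27.3 198.6] yawY 100.3 open 0.5607202191713453 F [-0.1 -0.3  0. ]
wrist A (649.0, -0.5) (np.float64(658.5), np.float64(-6.0), np.float64(0.03))
wrist C (561.8, 59.9) (np.float64(559.8), np.float64(60.4), np.float64(0.61))
wrist B (588.6, -87.7) (np.float64(586.6), np.float64(-87.2), np.float64(0.69))
wrist D (501.4, -27.3) (np.float64(499.9), np.float64(-27.3), np.float64(0.7))
wrist spanner 0.92 [577 -15  34] px [276 247]
wrist ring_top 0.95 [578 -13  44] px [276 251]
wrist stake1 0.98 [590 -86  22] px [220 243]
wrist stake1 0.97 [ 717 -250    0] px [104 296]
wrist stake1 0.84 [ 759 -314   -1] px [ 61 312]
wrist stake1 0.82 [647  -2  19] px [276 288]
wrist stake1 0.76 [503 -26  21] px [277 187]
wrist stake1 0.75 [565  62  19] px [334 243]
wrist stake1 0.73 [ 668 -322   -2] px [ 53 258]
scene A (649.0, -0.5) (
[... 2126 characters left out ...]
47 117 117 116 109  99  83  60 149 203 196 193 195 184 134  94 100  97 139 171  97   2  15  13  14  17  10  23  22  20
189 247 113 117 119  97  95  95  86 115 172 197 191 188 191 193 191 187 201 199 184  96   4  14  18  18  22  15  24   8  15
191 247 118 115  95  94  96  96  92  90  95 140 181 195 195 192 193 190 193 195 179  90   8   0   4  19  11  13  19  17  21
193 247 112  98  94  94  98  94  93  92  90  92  90  90 101 116 126 142 154 173 181 201 197 177 161  79  71  56  46   3  14
195 247  96  92  97  92  89 106 155 187 171 126 109  95  85 125 178 199 194 189 187 190 193 195 184 128  91 101 109 114 108
t 64.85 tcp [501.3 -27.4 198. ] yawY 100.3 open 0.5612418608554379 F [-0.2  0.9  0.6]
```

All four stakes read home. I return over the spanner at the release pose: (575.1,−15.4), yaw 148.8°.

```bash
python3 -m pendant '[[[12,2,2,8,42],[12,2,0,8,42],[12,2,0,8,42],[12,2,0,8,42],[13,2,0,8,42],[13,2,0,8.5,42],[0,0,0,0,42],[0,0,0,0,42]]]'; python3 - <<'E'
from h import *
st(); c=cam('wrist','w27.png'); find(c,'wrist',['spanner'],1)
# grip centroid (black) expected px
print([px(c,[.575,-.0145,z]).round(1) for z in (.101,.146)], px(c,[.5886,-.0877,.108]))
i=c['img']; m=(i.max(-1)<60).astype(np.uint8); m[240:]=0; m[:140]=0
n,l,s,cc=cv2.connectedComponentsWithStats(m)
for k in range(1,n):
    if s[k][4]>150: 
        ys,xs=np.nonzero(l==k); print(s[k],cc[k],cv2.minAreaRect(np.stack([xs,ys],1).astype(np.float32)))
st()
E
```

```text
time_s: 65.85
eef_pos: [0.5751, -0.0154, 0.2003]
eef_rot: [-0.0, -0.49, 0.872, 0.0]
wrist_force: [-0.5, -0.8, 0.2]
opening: 0.492
t 65.85 tcp [575.1 -15.4 200.3] yawY 148.7 open 0.4921205667477116 F [-0.5 -0.8  0.2]
wrist spanner 0.88 [576 -15  35] px [275 189]
[array([276.5, 203.9]), array([276.7, 219. ])] [221.61947069 147.23954897]
[266 188  18  49 838] [274.39618138 212.30429594] ((274.5, 212.0), (48.0, 17.0), 90.0)
t 65.95 tcp [575.2 -15.5 200.5] yawY 148.7 open 0.49211896155209117 F [ 0.2 -0.5 -0.4]
```

```bash
python3 -m pendant '[[[0,0,-20,0,42],[0,0,-20,0,42],[0,0,-20,0,42],[0,0,-18,0,42],[0,0,-10,0,42],[0,0,-4,0,42],[0,0,0,0,42]]]' && python3 -m pendant '[[[0,0,0,0,0],[0,0,0,0,0],[0,0,0,0,0],[0,0,0,0,0]]]' && python3 -m pendant '[[[0,0,-0.5,-5,0],[0,0,0,-5,0],[0,0,0,-5,0],[0,0,0,-5,0],[0,0,0,0,0]]]'; python3 - <<'E'
from h import *
st(); print(monitor.get_obs()['torque'])
E
```

```text
time_s: 66.82
eef_pos: [0.5758, -0.0155, 0.1088]
eef_rot: [0.0, -0.491, 0.871, -0.0]
wrist_force: [0.3, 0.2, 0.4]
opening: 0.491
time_s: 67.32
eef_pos: [0.5764, -0.0156, 0.1095]
eef_rot: [0.001, -0.491, 0.871, -0.001]
wrist_force: [0.5, -0.2, 6.1]
opening: 0.142
time_s: 67.95
eef_pos: [0.5765, -0.0155, 0.1095]
eef_rot: [0.001, -0.332, 0.943, -0.001]
wrist_force: [-1.1, 0.0, 8.1]
opening: 0.143
t 67.95 tcp [576.5 -15.5 109.5] yawY 128.8 open 0.14332541716741234 F [-1.1  0.   8.1]
[0.09276254 0.21312246 0.16548412]
```

```bash
python3 -m pendant '[[[0,0,0,-5,0],[0,0,0,-5,0],[0,0,0,-5,0],[0,0,0,-5,0],[0,0,0,-5,0],[0,0,0,-4,0],[0,0,0,0,0]]]' && python3 -m pendant '[[[0,0,0,-2,0],[0,0,0,0,0],[0,0,0,0,0]]]'; python3 - <<'E'
from h import *
st(); print(np.round(monitor.get_obs()['torque'],2))
E
python3 -m pendant '[[[0,0,0,-2,0],[0,0,0,0,0],[0,0,0,0,0]]]'; python3 - <<'E'
from h import *
st(); print(np.round(monitor.get_obs()['torque'],2))
E
python3 -m pendant '[[[0,0,0,-2,0],[0,0,0,0,0],[0,0,0,0,0]]]'; python3 - <<'E'
from h import *
st(); print(np.round(monitor.get_obs()['torque'],2))
E
```

```text
time_s: 68.82
eef_pos: [0.5762, -0.0152, 0.1095]
eef_rot: [0.001, -0.086, 0.996, -0.0]
wrist_force: [-2.6, 0.6, 9.7]
opening: 0.144
time_s: 69.2
eef_pos: [0.5762, -0.0152, 0.1095]
eef_rot: [0.001, -0.069, 0.998, -0.0]
wrist_force: [-2.2, 1.0, 10.0]
opening: 0.142
t 69.2 tcp [576.2 -15.2 109.5] yawY 97.9 open 0.14159752377139595 F [-2.2  1.  10. ]
[0.32 0.46 0.14]
time_s: 69.58
eef_pos: [0.5761, -0.0152, 0.1095]
eef_rot: [0.001, -0.051, 0.999, 0.0]
wrist_force: [-2.7, 0.9, 10.7]
opening: 0.146
t 69.575 tcp [576.1 -15.2 109.5] yawY 95.9 open 0.14626155351630915 F [-2.7  0.9 10.7]
[0.33 0.45 0.12]
time_s: 69.95
eef_pos: [0.5761, -0.0152, 0.1095]
eef_rot: [0.001, -0.034, 0.999, -0.0]
wrist_force: [-2.6, 1.1, 10.2]
opening: 0.145
t 69.95 tcp [576.1 -15.2 109.5] yawY 93.9 open 0.14467933814549483 F [-2.6  1.1 10.2]
[0.3  0.42 0.39]
```

```bash
python3 -m pendant '[[[0,0,0,-2,0],[0,0,0,0,0],[0,0,0,0,0]]]'; python3 - <<'E'
from h import *
st(); print(np.round(monitor.get_obs()['torque'],2))
c=cam('wrist','w28.png'); i=c['img']
half=.07;g=np.arange(-half,half,.0005)
for cx,cy in ((.5752,-.0139),):
    X,Y=np.meshgrid(cx+g,cy+g,indexing='ij'); p=(np.stack([X,Y,np.full_like(X,.041)],-1)-c['o'])@c['R']
    w=cv2.remap(i,(c['cx']+c['f']*p[...,0]/p[...,2]).astype(np.float32),(c['cy']+c['f']*p[...,1]/p[...,2]).astype(np.float32),1)
    cv2.imwrite('pics/rect.png',w)
    m=(w.mean(-1)>140); r=np.hypot(X-cx,Y-cy); a=np.degrees(np.arctan2(Y-cy,X-cx))
    for rr in (.050,.053):
        k=(abs(r-rr)<.0008)
        print(rr,''.join('#' if m[k&(abs((a-t+180)%360-180)<2)].mean()>.5 else '.' for t in range(-180,180,4)))
E
```

```text
time_s: 70.32
eef_pos: [0.5761, -0.0152, 0.1095]
eef_rot: [0.001, -0.017, 1.0, -0.0]
wrist_force: [-2.8, 2.4, 10.7]
opening: 0.144
t 70.325 tcp [576.1 -15.2 109.5] yawY 91.9 open 0.1437426244418473 F [-2.8  2.4 10.7]
[0.24 0.44 0.72]
0.05 #######...............########....................................########...............#
0.053 #######...............########....................................########................
```

The lobes lie at about 10°, on the pocket axes (10.3°), and the moment is 0.72 N m against the stop, so the ring is locked. I relieve the torque, lift well clear of the stake heads and carry the spanner to the rest.

```bash
python3 -m pendant '[[[0,0,1,2,0],[0,0,1,2,0],[0,0,3,0,0],[0,0,5,0,0],[0,0,8,0,0],[0,0,10,0,0],[0,0,20,0,0]]]' && python3 -m pendant '[[[0,0,25,0,0],[0,0,25,0,0],[0,0,10,0,0],[0,0,0,0,0],[0,0,0,0,0]]]'; python3 - <<'E'
from h import *
st(); c=cam('wrist'); find(c,'wrist',['spanner'],1)
E
```

```text
time_s: 71.25
eef_pos: [0.5751, -0.0155, 0.1565]
eef_rot: [-0.001, -0.051, 0.999, 0.0]
wrist_force: [0.3, 0.3, -2.1]
opening: 0.141
time_s: 71.88
eef_pos: [0.5749, -0.0153, 0.2149]
eef_rot: [-0.001, -0.051, 0.999, 0.0]
wrist_force: [0.3, 0.2, -2.1]
opening: 0.144
t 71.875 tcp [574.9 -15.3 214.9] yawY 95.8 open 0.14404856830506307 F [ 0.3  0.2 -2.1]
wrist spanner 0.75 [574 -17 141] px [274 210]
```

```bash
python3 -m pendant '[[[-2,39,0,-3,0],[-2,39,0,-3,0],[-2,39,0,-3,0],[-2,39,0,-3,0],[-2,39,0,-3,0],[-2,39,-10,-3,0],[-2,39,-20,-3,0],[-2,39,-20,-2.1,0]]]' && python3 -m pendant '[[[0,0,-20,0,0],[0,0,0,0,0],[0,0,0,0,0]]]'; python3 - <<'E'
from h import *
st()
for n in ('wrist','scene'):
    c=cam(n,n+'29.png'); find(c,n,['spanner','rest_top'],1)
    zb=monitor.get_obs()['eef_pos'][2]-.0685+.012
    i=c['img'].astype(int); s=i.max(-1)-i.min(-1)
    g=np.arange(-.06,.06,.0005);X,Y=np.meshgrid(.5585+g,.297+g,indexing='ij'); p=(np.stack([X,Y,np.full_like(X,zb)],-1)-c['o'])@c['R']
    w=cv2.remap(c['img'],(c['cx']+c['f']*p[...,0]/p[...,2]).astype(np.float32),(c['cy']+c['f']*p[...,1]/p[...,2]).astype(np.float32),1).astype(int)
    mb=((w.max(-1)-w.min(-1)<30)&(w.mean(-1)>130)).astype(np.uint8); mb=cv2.morphologyEx(mb,cv2.MORPH_OPEN,np.ones((7,7)))
    q=max(cv2.findContours(mb,0,2)[0],key=cv2.contourArea); rc=cv2.minAreaRect(q)
    print(n,'bar',498.5+rc[0][1]*.5,237+rc[0][0]*.5,np.array(rc[1])*.5,rc[2])
st()
E
```

```text
time_s: 72.97
eef_pos: [0.5591, 0.2977, 0.1647]
eef_rot: [-0.0, 0.151, 0.989, -0.0]
wrist_force: [0.2, -1.0, -1.7]
opening: 0.147
time_s: 73.35
eef_pos: [0.5601, 0.2957, 0.1465]
eef_rot: [0.0, 0.15, 0.989, -0.0]
wrist_force: [0.6, -0.1, -2.1]
opening: 0.146
t 73.35 tcp [560.1 295.7 146.5] yawY 72.7 open 0.14595696735235683 F [ 0.6 -0.1 -2.1]
wrist spanner 0.97 [558 294  75] px [274 211]
wrist rest_top 0.68 [562 300  34] px [281 200]
wrist bar 541.1072998046875 300.8595085144043 [19.12594604 38.02602386] 17.850317001342773
scene spanner 0.51 [565 292  81] px [380 170]
scene rest_top 0.74 [563 292  30] px [377 181]
scene bar 580.7246170043945 288.5530776977539 [21.21728134 36.2219162 ] 19.44003677368164
t 73.65 tcp [560.2 296.2 146.9] yawY 72.7 open 0.1427061784929645 F [ 0.6  0.1 -1.8]
```

```bash
python3 -m pendant '[[[-0.8,2.2,0,0,0],[0,0,0,0,0],[0,0,0,0,0]]]'; python3 - <<'E'
from h import *
st()
c=cam('wrist','w30.png'); 
for nm,i in (('w2',cv2.imread('pics/w2.png')[:,:,::-1]),('now',c['img'])):
    for y in (150,158,166,176,188,200):
        r=i[y].astype(int); wood=(r[:,1]>150)&(r[:,0]-r[:,2]>40); st_=(r.max(-1)-r.min(-1)<30)&(r.mean(-1)>140)
        w=[k for k in np.nonzero(wood)[0] if 200<k<350]; b=[k for k in np.nonzero(st_)[0] if 250<k<300]
        print(nm,y,'wood',(min(w),max(w)) if w else None,'bar',(min(b),max(b)) if b else None)
st()
E
```

```text
time_s: 74.03
eef_pos: [0.5588, 0.2988, 0.146]
eef_rot: [-0.0, 0.15, 0.989, -0.0]
wrist_force: [0.6, 0.1, -2.0]
opening: 0.14
t 74.025 tcp [558.8 298.8 146. ] yawY 72.8 open 0.1400506144763203 F [ 0.6  0.1 -2. ]
w2 150 wood (np.int64(248), np.int64(306)) bar None
w2 158 wood (np.int64(249), np.int64(305)) bar None
w2 166 wood (np.int64(249), np.int64(305)) bar None
w2 176 wood (np.int64(249), np.int64(305)) bar (np.int64(265), np.int64(288))
w2 188 wood (np.int64(249), np.int64(304)) bar (np.int64(265), np.int64(288))
w2 200 wood (np.int64(250), np.int64(304)) bar (np.int64(265), np.int64(287))
now 150 wood (np.int64(247), np.int64(304)) bar None
now 158 wood (np.int64(247), np.int64(304)) bar None
now 166 wood (np.int64(247), np.int64(304)) bar None
now 176 wood (np.int64(247), np.int64(303)) bar (np.int64(265), np.int64(288))
now 188 wood (np.int64(248), np.int64(303)) bar (np.int64(265), np.int64(287))
now 200 wood (np.int64(248), np.int64(303)) bar (np.int64(265), np.int64(287))
t 74.075 tcp [558.8 298.8 146.1] yawY 72.8 open 0.14189703551586744 F [ 0.3 -0.3 -1.4]
```

```bash
python3 -m pendant '[[[-0.4,-1.4,-12,0,0],[0,0,-12,0,0],[0,0,-8,0,0],[0,0,-3,0,0],[0,0,0,0,0]]]' && python3 -m pendant '[[[0,0,-3,0,0],[0,0,0,0,0]]]' && python3 -m pendant '[[[0,0,-4,0,0],[0,0,0,0,0]]]' && python3 -m pendant '[[[0,0,-3,0,0],[0,0,0,0,0]]]' && python3 -m pendant '[[[0,0,-2,0,0],[0,0,0,0,0]]]'
```

```text
time_s: 74.7
eef_pos: [0.5584, 0.2973, 0.1108]
eef_rot: [-0.0, 0.15, 0.989, -0.0]
wrist_force: [0.1, -0.4, -2.6]
opening: 0.145
time_s: 74.95
eef_pos: [0.5584, 0.2974, 0.1081]
eef_rot: [0.0, 0.15, 0.989, 0.0]
wrist_force: [-0.6, 0.3, -1.5]
opening: 0.139
time_s: 75.2
eef_pos: [0.5581, 0.2972, 0.1036]
eef_rot: [-0.0, 0.15, 0.989, -0.0]
wrist_force: [0.9, 0.2, -2.2]
opening: 0.146
time_s: 75.45
eef_pos: [0.5581, 0.2973, 0.1007]
eef_rot: [-0.0, 0.15, 0.989, -0.0]
wrist_force: [-0.8, 0.2, -2.0]
opening: 0.144
time_s: 75.7
eef_pos: [0.5583, 0.2973, 0.0989]
eef_rot: [-0.0, 0.15, 0.989, -0.0]
wrist_force: [0.4, 1.0, -1.9]
opening: 0.142
```

The pins are in the gap. A little further down to contact, then release and retreat.

```bash
python3 -m pendant '[[[0,0,-1,0,0],[0,0,0,0,0],[0,0,-1,0,0],[0,0,0,0,0]]]' && python3 -m pendant '[[[0,0,0,0,45],[0,0,0,0,45],[0,0,0,0,45],[0,0,0,0,45],[0,0,0,0,45]]]' && python3 -m pendant '[[[0,0,5,0,45],[0,0,20,0,45],[0,0,30,0,45],[0,0,30,0,45],[0,0,30,0,45],[0,0,30,0,45],[0,0,0,0,45],[0,0,0,0,45]]]'; python3 - <<'E'
from foot import *
st()
c=cam('wrist','w31.png'); find(c,'wrist',['spanner','rest_top'],1)
c=cam('scene','s31.png'); find(c,'scene',['spanner','rest_top','ring_top','ring_holeA','ring_holeB'],1); find(c,'scene',['stake1'],8)
print([px(c,[.5585,.297,z]).round(1) for z in (.03,.135)])
for k,(x,y) in dict(A=(.649,-.0005),C=(.5618,.0599),B=(.5886,-.0877),D=(.5014,-.0273)).items(): print(k,foot(c,x,y,.028))
t=cam('top','t31.png'); find(t,'top',['spanner','tin','jar','brush','mallet','ring_holeA','ring_holeB'],1)
st()
E
```

```text
time_s: 76.2
eef_pos: [0.559, 0.2978, 0.0986]
eef_rot: [0.001, 0.15, 0.989, 0.001]
wrist_force: [-2.5, 0.7, 7.5]
opening: 0.142
time_s: 76.82
eef_pos: [0.5584, 0.2973, 0.097]
eef_rot: [-0.0, 0.15, 0.989, -0.0]
wrist_force: [0.1, -0.3, -0.1]
opening: 0.524
time_s: 77.82
eef_pos: [0.5582, 0.2973, 0.2421]
eef_rot: [0.0, 0.15, 0.989, 0.0]
wrist_force: [-0.6, 0.2, -0.4]
opening: 0.53
t 77.825 tcp [558.2 297.3 242.1] yawY 72.7 open 0.5295638775043385 F [-0.6  0.2 -0.4]
wrist spanner 0.6 [557 294  27] px [274 179]
wrist rest_top 0.63 [558 300  31] px [278 179]
scene spanner 0.75 [559 295  33] px [377 179]
scene rest_top 0.87 [564 297  34] px [379 180]
scene ring_top 0.85 [572 -17  42] px [272 203]
scene ring_holeA 0.63 [607  -9  41] px [278 213]
scene ring_holeB 0.77 [544 -19  44] px [268 195]
scene stake1 0.89 [ 672 -319    4] px [168 267]
scene stake1 0.86 [651  -1  21] px [285 230]
scene stake1 0.81 [561  60  20] px [297 199]
scene stake1 0.63 [589 -85  21] px [249 218]
scene stake1 0.59 [ 754 -314    0] px [176 295]
[array([377.8, 179.1]), array([384.1, 155.2])]
A (np.float64(651.0), np.float64(-0.5), np.float64(0.53))
C (np.float64(562.8), np.float64(63.4), np.float64(0.4))
B (np.float64(589.6), np.float64(-89.2), np.float64(0.49))
D (np.float64(499.4), np.float64(-27.8), np.float64(0.37))
top tin 0.62 [416 290   2] px [163 295]
top jar 0.96 [ 443 -357    0] px [424 287]
top brush 0.61 [504 -25  17] px [290 260]
top mallet 0.6 [ 800 -119    1] px [329 144]
top ring_holeA 0.73 [605  -9  44] px [285 219]
top ring_holeB 0.84 [544 -22  40] px [289 244]
t 78.725 tcp [558.4 297.4 242.1] yawY 72.7 open 0.5284882100068159 F [ 0.4 -0.4 -0.6]
```

```bash
python3 - <<'E'
from h import *
c=cam('top'); i=c['img']
g=np.arange(-.07,.07,.0005); cx,cy=.575,-.0139
X,Y=np.meshgrid(cx+g,cy+g,indexing='ij'); p=(np.stack([X,Y,np.full_like(X,.041)],-1)-c['o'])@c['R']
w=cv2.remap(i,(c['cx']+c['f']*p[...,0]/p[...,2]).astype(np.float32),(c['cy']+c['f']*p[...,1]/p[...,2]).astype(np.float32),1)
m=w.mean(-1)>140; r=np.hypot(X-cx,Y-cy); a=np.arctan2(Y-cy,X-cx); k=m&(r>.0485)&(r<.0525)
print('ring lobe deg',np.degrees(np.angle(np.exp(4j*a[k]).sum()))/4)
a0=cv2.imread('pics/scene0.png').astype(int);b=cv2.imread('pics/s31.png').astype(int);a26=cv2.imread('pics/scene26.png').astype(int)
def d(p,q,x0,x1,y0,y1): 
    e=abs(p-q).max(-1)[y0:y1,x0:x1]>50; ys,xs=np.nonzero(e); return e.sum(),(xs.min()+x0,xs.max()+x0,ys.min()+y0,ys.max()+y0) if e.any() else None
print('spanner vs start',d(a0,b,362,400,148,205))
print('stakes vs before lock A',d(a26,b,276,296,206,226),'C',d(a26,b,290,308,176,192),'B',d(a26,b,238,256,196,212),'D',d(a26,b,254,268,166,181))
E
```

```text
ring lobe deg 10.484959743228025
spanner vs start (np.int64(9), (np.int64(377), np.int64(386), np.int64(156), np.int64(191)))
stakes vs before lock A (np.int64(85), (np.int64(276), np.int64(295), np.int64(206), np.int64(225))) C (np.int64(0), None) B (np.int64(41), (np.int64(252), np.int64(255), np.int64(196), np.int64(211))) D (np.int64(2), (np.int64(267), np.int64(267), np.int64(179), np.int64(180)))
```

The ring is at 10.5°, the locked angle, the spanner matches the start picture, and the C and D heads have not moved. The changes near A and B are the ring lobes. I hand in.

```bash
python3 - <<'E'
from h import *
print(order.hand_in()); st()
E
```

```text
the job is handed in; nothing more can be done
None
the job is handed in; nothing more can be done
```

I opened the ring with the spanner and stood all four white stakes home in their own pockets. I then locked the ring with the spanner, put it back in its rest and handed in at about 79 s. No verdict was reported.

**What went wrong on the way:**
- Stake3 (the cone) slid in the grip and settled tilted on its pocket rim. I re-gripped it and reseated it upright.
- Stake2 (the short, flat-topped one) was knocked a few centimetres aside early on, and the first grasp on it missed. I gripped lower and it went in.
- I used all 16 picture views before the second half, so the later checks are from numbers only.
- I left the spanner standing in the open ring while placing the stakes, instead of returning it to the rest in between.

**Last checks:**
- **Ring:** its lobes are at 10.5°, against pocket axes at 10.3°, so it is locked. The moment about z reached 0.72 N m against the stop.
- **Spanner:** the scene picture of it on the rest is almost identical to the one at the start.
- **Stakes:** before locking, all four feet measured at pocket-floor height, within about 2 mm of centre in most readings.
- **After locking:** disc fits read up to 3.5 mm off for the cone, and the networks missed stake2. I put both down to the ring lobes now covering part of the feet. The cone's and stake2's heads had not moved in the picture. The windows around the other two heads also caught the moved ring lobes, so that check says nothing about them.
- **Bystanders:** the tin and jar read where they were at the start and the mallet about where the scene camera first placed it. The brush was misdetected in that last look, but I never worked near it.

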